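# Clamp a row of games in its transit tray with the ratchet lever

## Task

Stand the loose red game box upright in the gap of the plywood transit tray, between the green box and the clamp's rubber foot, then swing the ratchet lever out and back as often as needed to drive the foot up to the row and clamp the three boxes tight: stop once the outward stroke takes about 15 N of pull at the red grip, and never pull it harder than 18 N, which would crush the boxes. Finish with the lever swung back to its parked position over the bar, all three boxes still upright, and the other things on the stall left where they are.

Things in the scene. Friction and masses are not known exactly. Their poses are not given: they have to be found in the camera images.
- tray: Plywood transit tray fixed to the table, 128 x 504 mm, long side along its own y, z up; walls 60 mm high, 6 mm thick, inside width 116 mm, floor 10 mm thick. Origin on the table, mid-width, 16 mm to the -y side of mid-length. A divider and the row of games stand at its -y end; the blue ratchet clamp at the +y end pushes its foot towards -y.
- gap (a point): Point on the tray floor (10 mm above the table) in the gap for the red box, on the tray's centre line; axes as the tray's. At the start the gap is at least 100 mm wide along the tray's y, 48 mm or more to either side of this point. The box may stand anywhere in it, within 20 mm of the centre line, its 45 mm thickness along the tray's y.
- game_red_mid (a point): Centre of the loose red game box with orange bands, a rigid upright carton 100 x 45 x 125 mm (own x, y, z), about 0.35 kg, standing on the table at the start; the point lies 62.5 mm above its underside. Taken across its 45 mm thickness (own y).
- game_green_mid (a point): Centre of the green game box with white bands, same size, standing in the tray next to the gap.
- game_blue_mid (a point): Centre of the blue game box with yellow bands, same size, standing in the tray between the divider and the green box. Some slack, 0.5 to 28 mm, lies between divider and blue box, and up to 4 mm between blue and green; clamping closes it up.
- foot_face (a point): Middle of the pushing face of the clamp's upright black rubber foot (86 x 86 mm), which looks along the tray's -y, 65 mm above the table. A 7 N/mm spring (yellow coils) carries it on the end of the steel rack bar, which advances 4.7 mm per notch, at most 120 mm; the closed-up row is met after 63 to 88 mm.
- lever (a joint): Lever angle (rad): 0 parked at its stop, pointing along the tray's +y; grows counter-clockwise seen from above (grip towards the tray's -x) to the far stop at 1.45. Swinging out drives the 36-tooth wheel (0.17 rad a notch) and the foot; swinging back runs free with clicks while a second pawl holds the wheel: the foot then settles back by up to a notch. The lever stays where it is left.
- lever_grip (a point): Middle of the red grip, an upright freely spinning sleeve 24 to 26 mm thick, 52 mm tall, on the lever's end 150 mm from the hinge, 137 mm above the table; the flat steel arm lies 28 mm below. Take or hook it from above. Swinging out takes about 2 N while the foot runs free, and once the row is closed up about 6 N more per notch.
- lever_hinge (a point): Point on the lever's upright hinge axis at the height of the grip's middle.
- bell: Bystander: domed steel counter bell, 86 mm across, 60 mm high; origin under its centre.
- tape: Bystander: roll of amber parcel tape lying flat, 110 mm across, 50 mm high; origin under its centre.
- mug: Bystander: blue mug, 80 mm across, 95 mm high; origin under its centre.
- marker: Bystander: black and red marker pen lying on the table, 137 mm long; origin at its rear end.
- deck: Bystander: white and red card deck lying flat, 66 x 92 x 22 mm; origin under its centre.
- small_game: Bystander: flat yellow game box, 100 x 140 x 35 mm; origin under its centre.
There are look-alikes about, which are no part of the job. Of the things shaped like the part that bears game_red_mid, the red one is meant. What is shaped like the part that bears game_green_mid but pink is not meant.

How it is judged (in metres and radians):
On the way, in this order (a step that is already met when the one before it is completed fails the run):
1. the red box stands upright on the tray floor, in the gap between the green box and the foot, let go (x of game_red_mid in the frame of tray between -0.02 and 0.02 m and y of game_red_mid in the frame of tray below 0 m and y of game_red_mid in the frame of game_green_mid above 0.03 m and z of game_red_mid in the frame of tray between 0.068 and 0.077 m and angle between game_red_mid's own z axis and vertical below 0.1 rad and contact force between the fingers and game_red below 0.2 N), for 0.2 s.
2. the ratchet has driven the foot so far that it presses on the red box with 34 N or more (contact force between foot and game_red above 34 N), for 0.2 s.
At the end, for the whole second after the job is handed in: The foot presses on the red box with 34 to 118 N, held by the ratchet alone; the lever is parked (under 0.12 rad from its stop); the red box stands within 25 mm of the tray's centre line, and all three boxes stand upright (within 0.1 rad) on the tray floor, at rest (contact force between foot and game_red between 34 and 118 N and value of joint lever below 0.12 rad and x of game_red_mid in the frame of tray between -0.025 and 0.025 m and z of each of game_red_mid, game_green_mid, game_blue_mid in the frame of tray below 0.077 m and angle between each of game_red_mid, game_green_mid, game_blue_mid's own z axis and vertical below 0.1 rad and linear speed of game_red below 0.01 m/s); the robot touches nothing.
It fails at once if the boxes crushed: the foot presses on the red box with more than 118 N (contact force between foot and game_red above 118 N).
It fails at once if a bystander pushed more than 30 mm (distance of any of bell, tape, mug, marker, deck, small_game from where it was at the start of the episode above 0.03 m).
It also fails if it takes over 72 s, if anything falls off the work surface, if the arm or the gripper's body presses on something with over 40 N, if the wrist force passes 120 N, or if a joint passes its speed limit or range.

## Robot

A 6-joint arm with a two-finger parallel gripper is mounted at the origin on the work surface. World frame = base frame: x ahead of the robot, y to its left, z up, the work surface at z = 0. Lengths are in mm, angles in degrees, forces in N, time in s.
With the tool pointing down it reaches from about 250 to 725 mm from the base axis. Payload 4 kg.
Tool frame: the origin (TCP) lies at the very end of the fingers, on their centre line; the grasp point (between the pads) lies 19 mm behind it; z points along the fingers, y is the direction in which the jaws open and shut (so a half turn about z gives the same grasp; the last joint's range is limited). The gripper opens to 85 mm and grips with 20 to 120 N. Pads are 22 mm wide; open, the fingers measure 114 mm over their backs; the gripper's body (76 mm by 85 mm) begins 54 mm behind the grasp point. The pads swing forward as they close: fully open they stand 13 mm farther back than shut.
Start: joints at [74.083, 13.785, 0.286, 76.501, 0, 90], TCP at [137.118, 480.831, 231.306] pointing down, gripper open.
Joint ranges: [-155.79, 155.79], [-60.16, 107.12], [-62.33, 73.08], [-114, 123.19], [-81.49, 82.49], [-180, 180]. Speed limits (degrees/s): [159.86, 159.86, 180, 180, 180, 180].

## Interface

Orientations are given as a 3x3 rotation matrix whose columns are the frame's x, y, z axes.
In Python, from plant import state, read_camera, camera_info, close_job gives the robot as it stands.
- The arm moves only by the tool apply_moves, never from a script. Its argument "targets" is a list of rows, each a list of 4 numbers: the shift along the tool's x, y, z in m, then the turn about the tool's z in degrees. In form: [[x, y, z, spin], ...]. A call has exactly 5 rows; each row is the pose to reach, as a shift and turn from the pose measured when the call began, along the tool's axes at that moment; what a row does not reach only later rows make up. A row lasts 1/8 s, in which the tool goes at most 62.5 mm and 10.7 degrees, less where a joint would pass 70% of its speed; a pose out of reach is approached as far as the arm can. A call with a gripper value outside its range is refused whole. "grip" is the finger opening in m, from 0 to 0.0854, set as the call begins (left out, the last holds). The fingers move at their own pace and stop on an object; "grip_force" is the grip in N (left out, the last holds). Time passes only in rows, so rows that repeat a pose let the fingers close, or fill a call up. It gives the time, the measured TCP pose, the force and the opening at its end, in the units of the state.
- state(): the state, without advancing time (a new reading comes with each control period).
- read_camera(name): name is "side" or "top"; returns (picture, depth): 480x640x3 uint8, blue, green, red; 480x640 float32, mm along the optical axis (not along the pixel's ray), 0 where there is no reading.
- camera_info(name): a dict with "intrinsics" (3x3 intrinsics, pixels), "world_from_camera" (4x4, takes a point from camera to world coordinates). Camera axes: x right, y up, looking along -z (the intrinsics and any distortion apply to the point x, -y, -z); pixel columns grow to the right and rows downward; lengths in mm; the calibration is good to about 2 mm. A picture is of the moment at which its call begins. camera_info takes no time and is no camera call.
- close_job(): hands the job in, once; it reports no verdict.
The state is a dict: "t": time; "q": joint angles; "dq": joint speeds; "effort": joint torques, N m; "position": TCP position; "eef_rot": TCP orientation; "force": force on the tool from outside, world axes, zero at the start; "wrist_torque": the same for the moment, N m; "gripper_width": opening from 0.0 (shut) to 1.0 (fully open).
Only numpy, scipy, OpenCV 4.12 (cv2) and the standard library are available. Lean on these libraries where they do the work, as an engineer would, in place of code of your own. Each camera call takes 0.05 s, during which the arm holds its last target. There are 200 camera calls.

## Working session

There is one attempt and no reset: what is moved stays moved. The work goes in short steps, Python scripts to look and compute and a tool call to move; the robot and the scene stay as the last step left them, time stands still between calls to the robot, and variables do not carry over. Pictures are saved under pics/ and viewed, about 8 in all and at most 12, crops included, and the job is handed in when it is done.

Besides the shell and the picture viewer there is one more tool, called after "Request:" by a JSON object that holds its "name" and its "arguments", one argument or row to a line. apply_moves: Moves the arm, as the interface text tells. Its arguments: {"type":"object","properties":{"targets":{"type":"array"},"grip":{"type":"number"},"grip_force":{"type":"number"}},"required":["targets"]}

```bash
mkdir -p pics; ls
python3 - <<'E'
from plant import *
import cv2,numpy as np
s=state();print(s)
for n in("top","side"):
    p,d=read_camera(n);cv2.imwrite(f"pics/{n}0.png",p);np.save(f"{n}0.npy",d)
    print(n,camera_info(n))
E
```

```text
pics
{'t': 0.0, 'q': array([ 7.40823770e+01,  1.38334321e+01,  2.12546695e-01,  7.65047818e+01,
       -1.58989022e-04,  9.00013272e+01]), 'dq': array([ 0.15951951,  0.01840448, -0.0316483 , -0.0191771 , -0.0274241 ,
        0.00487626]), 'effort': array([ 7.17990060e-04, -3.72319794e+01,  2.52405971e+01,  1.69859984e-02,
       -1.57608565e-04,  7.22133564e-06]), 'position': array([136.94613418, 480.18945073, 230.39448597]), 'eef_rot': array([[-9.61650648e-01,  2.74276634e-01, -5.98856372e-04],
       [ 2.74277288e-01,  9.61648334e-01, -2.10996797e-03],
       [-2.82568156e-06, -2.19330477e-03, -9.99997595e-01]]), 'force': array([ 0.15392678, -0.32443628, -0.0905078 ]), 'wrist_torque': array([0.02135649, 0.01588799, 0.03466262]), 'gripper_width': 1.0033571718120045}
top {'intrinsics': array([[518.63936288,   0.        , 319.9332634 ],
       [  0.        , 518.63936288, 239.29780579],
       [  0.        ,   0.        ,   1.        ]]), 'world_from_camera': array([[-8.85148682e-04,  9.97725871e-01, -6.73966054e-02,
         4.21264858e+02],
       [-9.99754400e-01,  6.09510627e-04,  2.21532791e-02,
        -8.63613304e+01],
       [ 2.21439786e-02,  6.73996618e-02,  9.97480290e-01,
         1.34028582e+03],
       [ 0.00000000e+00,  0.00000000e+00,  0.00000000e+00,
         1.00000000e+00]])}
side {'intrinsics': array([[488.89266939,   0.        , 326.32784112],
       [  0.        , 488.89266939, 248.1959782 ],
       [  0.        ,   0.        ,   1.        ]]), 'world_from_camera': array([[-9.71408975e-01,  1.20274165e-01, -2.04691790e-01,
         3.25261654e+02],
       [-2.37405156e-01, -4.85413679e-01,  8.41434699e-01,
         7.17003549e+02],
       [ 1.84266065e-03,  8.65972104e-01,  5.00088911e-01,
         5.91245911e+02],
       [ 0.00000000e+00,  0.00000000e+00,  0.00000000e+00,
         1.00000000e+00]])}
```

View pics/top0.png

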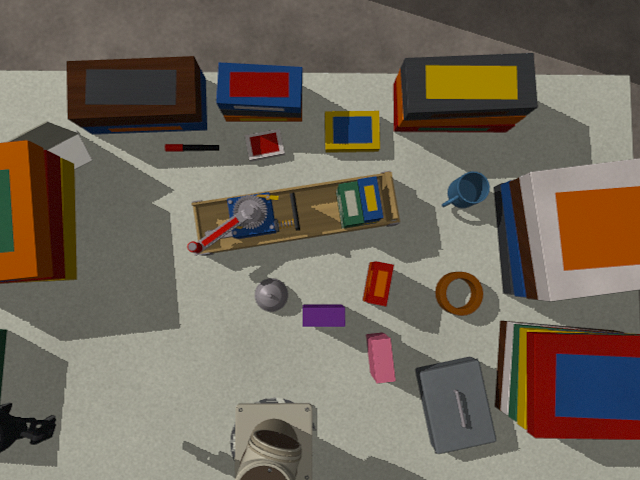

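View pics/side0.png

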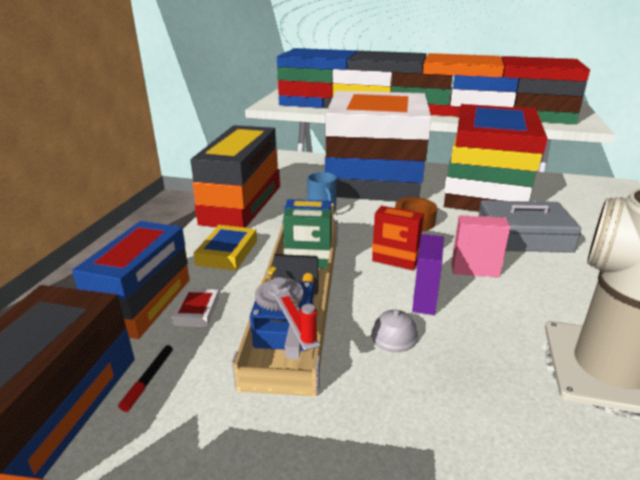

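The top view shows the tray from (195,228) to (398,195), with the green and blue boxes at (348,203) and (370,198), the foot at (296,210) and the red grip at (195,247). Three loose boxes could be the one meant: red with orange at top (378,283) / side (398,237), pink at (381,358) and purple at (323,315). Red with orange bands fits the description. I'll measure it and confirm in a crop.

```bash
cat > h.py <<'E'
from plant import *
import cv2,numpy as np
def cloud(n,d):
    ci=camera_info(n);K=ci["intrinsics"];T=ci["world_from_camera"]
    v,u=np.mgrid[0:480,0:640]
    P=np.stack([(u-K[0,2])/K[0,0]*d,-(v-K[1,2])/K[1,1]*d,-d],-1)
    return P@T[:3,:3].T+T[:3,3]
def proj(n,p):
    ci=camera_info(n);K=ci["intrinsics"];T=ci["world_from_camera"]
    c=(np.asarray(p)-T[:3,3])@T[:3,:3];return K[0,2]-K[0,0]*c[0]/c[2],K[1,2]+K[1,1]*c[1]/c[2]
def rect(W,m):
    q=W[m][:,:2].astype(np.float32);r=cv2.minAreaRect(q);b=cv2.boxPoints(r)
    return np.round(r[0],1),np.round(r[1],1),np.round(r[2],1),m.sum()
E
python3 - <<'E'
from h import *
p=cv2.imread("pics/top0.png");d=np.load("top0.npy");W=cloud("top",d)
z=W[...,2];v,u=np.mgrid[0:480,0:640];ok=d>0
def box(a,b,c,e):return ok&(u>=a)&(u<=b)&(v>=c)&(v<=e)
print("table z",np.median(z[box(300,340,340,380)]))
print("red",rect(W,box(355,400,255,310)&(abs(z-125)<8)))
m=box(330,392,170,230)&(z>115)
print("rowtops",rect(W,m),np.median(z[m]))
hsv=cv2.cvtColor(p,cv2.COLOR_BGR2HSV)
tm=box(185,405,165,260)&(abs(z-60)<5)
print("traywall",rect(W,tm))
g=box(180,215,230,262)&(z>150);print("grip top",rect(W,g),np.median(z[g]))
ft=box(285,305,185,235)&(z>90);print("foot",rect(W,ft),np.median(z[ft]))
lv=box(200,245,195,245)&(z>100)&(z<130);print("lever arm",rect(W,lv),np.median(z[lv]))
hb=box(225,275,190,235)&(z>100)
print("hub z pct",np.percentile(z[hb],[5,50,95]))
t=p[170:330,180:420];t=cv2.resize(t,None,fx=3,fy=3,interpolation=cv2.INTER_CUBIC)
cv2.imwrite("pics/crop1.png",t)
E
```

```text
table z 0.151120543939669
red (array([ 399.8, -254.1]), array([ 45.4, 100. ]), np.float64(79.1), np.int64(836))
rowtops (array([ 596.4, -224.2]), array([104.3, 126. ]), np.float64(9.5), np.int64(1697)) 135.37290887577797
traywall (array([575.4, -53.7]), array([134.8, 504.6]), np.float64(9.1), np.int64(1139))
grip top (array([484.7, 177.3]), array([24.1, 23.6]), np.float64(11.7), np.int64(103)) 165.25196524514467
foot (array([574.4, -51.7]), array([84.7, 11.9]), np.float64(9.1), np.int64(179)) 107.75974789371821
lever arm (array([536. , 104.2]), array([ 56.6, 153.1]), np.float64(47.8), np.int64(688)) 109.25449508210727
hub z pct [100.39045869 106.69628145 120.27172048]
```

View pics/crop1.png

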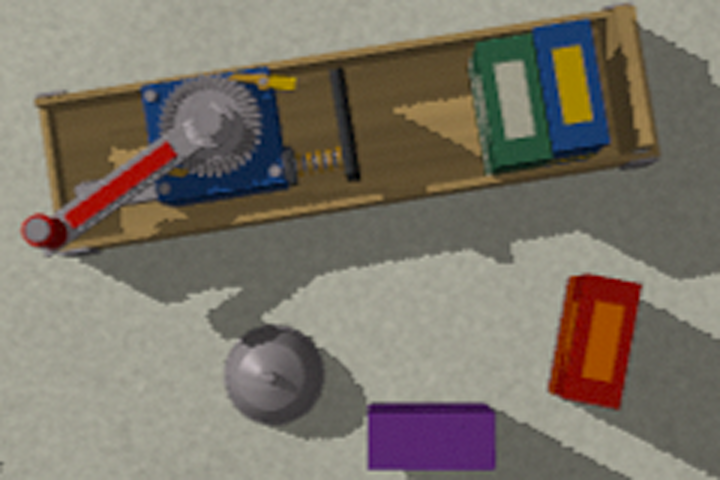

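The crop confirms the red box with orange bands, standing clear at crop (600,340). The grip is at crop (42,231) and the hub at (210,115). Next I need the hinge, the lever angle and the gap limits.

```bash
cat >> h.py <<'E'
O=np.array([577.9,-69.5]);a=np.radians(9.1);R=np.array([[np.cos(a),-np.sin(a)],[np.sin(a),np.cos(a)]])
def tray(w):return (np.asarray(w)[...,:2]-O)@R
def world(t):return np.asarray(t)@R.T+O
E
python3 - <<'E'
from h import *
p=cv2.imread("pics/top0.png");d=np.load("top0.npy");W=cloud("top",d)
z=W[...,2];hsv=cv2.cvtColor(p,cv2.COLOR_BGR2HSV);H,S=hsv[...,0],hsv[...,1];T=tray(W)
def ext(n,m):
    t=T[m];print(n,m.sum(),"x",np.percentile(t[:,0],[1,50,99]).round(1),"y",np.percentile(t[:,1],[1,50,99]).round(1),"z",np.percentile(z[m],[5,50,95]).round(1))
inn=(abs(T[...,0])<70)&(T[...,1]>-290)&(T[...,1]<290)&(d>0)
ext("wall60",inn&(abs(z-60)<4))
ext("green",inn&(z>130)&(H>40)&(H<90)&(S>80))
ext("rowtop",inn&(z>130)&(T[...,1]<0))
ext("blue",inn&(z>130)&(H>100)&(H<130)&(S>80)&(T[...,1]<0))
ext("foot",inn&(z>95)&(T[...,1]>0)&(T[...,1]<30))
arm=(z>95)&(z<150)&(S>150)&((H<8)|(H>172))&(T[...,1]>60)&(T[...,1]<250)&(T[...,0]>-80)&(T[...,0]<60)
arm&=(abs(T[...,1]-190)<50);ext("arm",arm)
q=T[arm];c=q.mean(0);u=np.linalg.svd(q-c)[2][0];u*=np.sign(u[1]);print("arm dir",u,"c",c,"ang",np.arctan2(-u[0],u[1]))
g=T[(z>150)&(abs(T[...,1]-258)<40)&(abs(T[...,0])<90)];print("grip",np.median(g,0),(g.min(0)+g.max(0))/2)
ext("hub",inn&(z>112)&(T[...,1]>80)&(T[...,1]<170))
ext("wheel",inn&(z>85)&(z<112)&(S<60)&(T[...,1]>60)&(T[...,1]<170))
for n in("bell",):
    m=(z>40)&(z<70)&(W[...,0]<430)&(W[...,0]>300)&(abs(W[...,1]-30)<60);print(W[m].mean(0))
E
```

```text
wall60 1038 x [-66.2 -34.6  64.9] y [-235.3  -16.1  262.4] z [56.7 60.2 63.4]
green 517 x [-57.9  -9.5  40.6] y [-137.9 -114.   -93.5] z [131.6 135.3 139.1]
rowtop 1626 x [-56.6  -6.4  44.1] y [-183.7 -139.5  -93.7] z [131.6 135.5 139.3]
blue 526 x [-53.6  -5.6  44.6] y [-184.3 -159.7 -140. ] z [131.7 135.5 139.1]
foot 178 x [-41.9  -1.1  41.1] y [12.2 18.1 24. ] z [103.5 107.8 111.7]
arm 234 x [-48.1 -22.9   2.5] y [155.6 197.7 238.5] z [107.1 110.8 115.2]
arm dir [-0.46045142  0.88768491] c [-22.80751188 197.56065527] ang 0.4785036630149479
grip [-53.42271261 257.16621962] [-53.03966541 258.35827711]
hub 121 x [-17.8  11.6  28.6] y [111.4 127.5 167.4] z [112.2 118.7 123.7]
wheel 802 x [-29.6  11.9  52.6] y [ 76.8 122.  167.8] z [ 89.  100.8 110.4]
[369.76643561   9.59364119  46.73698899]
```

```bash
cat >> h.py <<'E'
def plan(ends,start=None,n=4):
    """ends: list of (x,y,z,yaw[,grow rows]) one per call; prints the rows per call"""
    if start is None:
        s=state();r=s["eef_rot"];start=(*s["position"],np.degrees(np.arctan2(r[1,0],r[0,0])))
    p=np.array(start,float)
    print("from",p.round(1))
    for e in ends:
        e=np.array(e,float);c,s=np.cos(np.radians(p[3])),np.sin(np.radians(p[3]))
        D=e-p;loc=np.array([c*D[0]+s*D[1],s*D[0]-c*D[1],-D[2]])/1000
        print("[",", ".join("[%.3f,%.3f,%.3f,%.1f]"%(*(loc*f),-D[3]*f) for f in np.minimum(np.arange(1,6)/n,1)),"]")
        p=e
E
python3 - <<'E'
from h import *
plan([(300,300,230,120),(420,100,230,77),(440,-100,230,34),(400,-254,230,-10.9)],n=5)
E
```

```text
from [137.  480.3 230.5 164.1]
[ [-0.041,-0.026,0.000,8.8], [-0.082,-0.051,0.000,17.6], [-0.124,-0.077,0.000,26.5], [-0.165,-0.103,0.000,35.3], [-0.206,-0.129,0.000,44.1] ]
[ [-0.047,0.001,-0.000,8.6], [-0.093,0.002,-0.000,17.2], [-0.140,0.002,-0.000,25.8], [-0.187,0.003,-0.000,34.4], [-0.233,0.004,-0.000,43.0] ]
[ [-0.038,0.013,-0.000,8.6], [-0.076,0.026,-0.000,17.2], [-0.114,0.039,-0.000,25.8], [-0.152,0.052,-0.000,34.4], [-0.190,0.064,-0.000,43.0] ]
[ [-0.024,0.021,-0.000,9.0], [-0.048,0.042,-0.000,18.0], [-0.072,0.063,-0.000,26.9], [-0.095,0.084,-0.000,35.9], [-0.119,0.105,-0.000,44.9] ]
```

Request:
{"name": "apply_moves", "arguments": {
  "targets": [
    [-0.041,-0.026,0,8.8],
    [-0.082,-0.051,0,17.6],
    [-0.124,-0.077,0,26.5],
    [-0.165,-0.103,0,35.3],
    [-0.206,-0.129,0,44]
  ],
  "grip": 0.085
}}

```text
t: 0.72
position: [300.3, 298.3, 230.4]
eef_rot: [[-0.497, 0.868, -0.001], [0.868, 0.497, -0.002], [-0.002, -0.002, -1.0]]
force: [0.7, 0.9, -0.4]
gripper_width: 0.997
```

Request:
{"name": "apply_moves", "arguments": {
  "targets": [
    [-0.047,0.001,0,8.6],
    [-0.093,0.002,0,17.2],
    [-0.14,0.002,0,25.8],
    [-0.187,0.003,0,34.4],
    [-0.233,0.004,0,43]
  ]
}}

```text
t: 1.35
position: [420.0, 96.6, 230.5]
eef_rot: [[0.233, 0.972, -0.001], [0.972, -0.233, -0.002], [-0.002, -0.001, -1.0]]
force: [1.3, -0.2, -0.3]
gripper_width: 0.992
```

Request:
{"name": "apply_moves", "arguments": {
  "targets": [
    [-0.038,0.013,0,8.6],
    [-0.076,0.026,0,17.2],
    [-0.114,0.039,0,25.8],
    [-0.152,0.052,0,34.4],
    [-0.19,0.064,0,43]
  ]
}}

```text
t: 1.98
position: [437.6, -104.3, 230.6]
eef_rot: [[0.836, 0.548, -0.002], [0.548, -0.836, -0.002], [-0.003, 0.001, -1.0]]
force: [0.6, 0.8, -0.1]
gripper_width: 0.996
```

Run:
```python
from h import *
plan([(399.8,-254.1,200,-10.9),(399.8,-254.1,160,-10.9),(399.8,-254.1,87,-10.9)])
```

```text
from [ 437.6 -104.3  230.6   33.2]
[ [-0.028,0.026,0.008,11.0], [-0.057,0.052,0.015,22.1], [-0.085,0.078,0.023,33.1], [-0.114,0.105,0.031,44.1], [-0.114,0.105,0.031,44.1] ]
[ [0.000,-0.000,0.010,-0.0], [0.000,-0.000,0.020,-0.0], [0.000,-0.000,0.030,-0.0], [0.000,-0.000,0.040,-0.0], [0.000,-0.000,0.040,-0.0] ]
[ [0.000,-0.000,0.018,-0.0], [0.000,-0.000,0.036,-0.0], [0.000,-0.000,0.055,-0.0], [0.000,-0.000,0.073,-0.0], [0.000,-0.000,0.073,-0.0] ]
```

Tracking is excellent, so I'll move over the box and settle.

Request:
{"name": "apply_moves", "arguments": {
  "targets": [
    [-0.028,0.026,0.008,10.5],
    [-0.057,0.052,0.016,21],
    [-0.085,0.078,0.024,31.5],
    [-0.114,0.105,0.031,42],
    [-0.114,0.105,0.031,44]
  ]
}}

```text
t: 2.6
position: [398.5, -256.3, 198.8]
eef_rot: [[0.981, -0.192, -0.004], [-0.192, -0.981, -0.001], [-0.004, 0.002, -1.0]]
force: [0.5, 0.4, 0.9]
gripper_width: 0.994
```

Request:
{"name": "apply_moves", "arguments": {
  "targets": [
    [0,0,0.02,0],
    [0,0,0.03,0],
    [0,0,0.04,0],
    [0,0,0.04,0],
    [0,0,0.04,0]
  ]
}}

```text
t: 3.22
position: [398.7, -256.3, 159.2]
eef_rot: [[0.981, -0.192, -0.003], [-0.192, -0.981, -0.001], [-0.003, 0.002, -1.0]]
force: [0.0, -0.0, 0.7]
gripper_width: 0.993
```

Run:
```python
from h import *
plan([(399.8,-254.1,87,-10.9)])
p,d=read_camera("top");cv2.imwrite("pics/t1.png",cv2.resize(p[220:340,330:450],None,fx=4,fy=4))
p,d=read_camera("side");cv2.imwrite("pics/s1.png",cv2.resize(p[150:310,340:500],None,fx=3,fy=3))
import numpy as np
a=cv2.imread("pics/t1.png");b=cv2.imread("pics/s1.png")
b=b
h=480;cv2.imwrite("pics/c1.png",cv2.resize(np.hstack([a,b]),(800,400)))
```

```text
from [ 398.7 -256.3  159.2  -11. ]
[ [0.000,-0.001,0.018,-0.0], [0.000,-0.001,0.036,-0.1], [0.000,-0.002,0.054,-0.1], [0.001,-0.002,0.072,-0.1], [0.001,-0.002,0.072,-0.1] ]
```

View pics/c1.png

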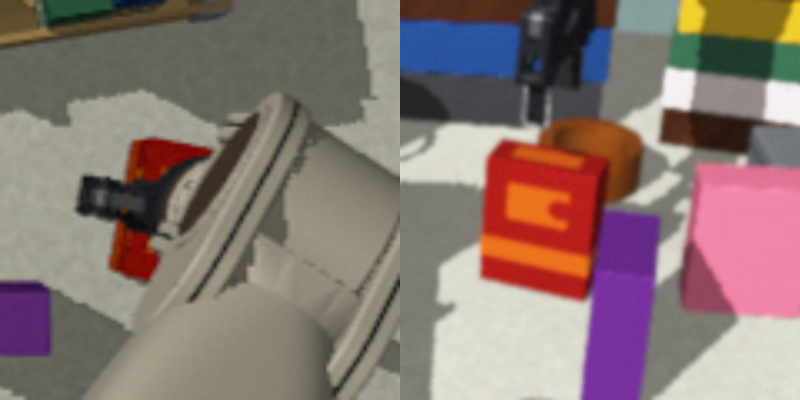

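The gripper straddles the red box: the near finger at crop (95,195) is just off its +y face, and the box top is centred beneath it. I'll descend, grip and lift.

Request:
{"name": "apply_moves", "arguments": {
  "targets": [
    [0,-0.002,0.018,0],
    [0,-0.002,0.036,0],
    [0.001,-0.002,0.054,0],
    [0.001,-0.002,0.072,0],
    [0.001,-0.002,0.072,0]
  ]
}}

```text
t: 3.95
position: [399.2, -254.3, 86.6]
eef_rot: [[0.981, -0.192, -0.005], [-0.192, -0.981, -0.0], [-0.005, 0.001, -1.0]]
force: [0.6, 0.5, 0.2]
gripper_width: 0.998
```

Request:
{"name": "apply_moves", "arguments": {
  "targets": [
    [0,0,0,0],
    [0,0,0,0],
    [0,0,0,0],
    [0,0,0,0],
    [0,0,0,0]
  ],
  "grip": 0.03,
  "grip_force": 45
}}

```text
t: 4.58
position: [399.8, -255.2, 87.6]
eef_rot: [[0.981, -0.192, -0.003], [-0.192, -0.981, -0.002], [-0.003, 0.003, -1.0]]
force: [-1.0, -1.1, 4.5]
gripper_width: 0.521
```

Request:
{"name": "apply_moves", "arguments": {
  "targets": [
    [0,0,-0.005,0],
    [0,0,-0.03,0],
    [0,0,-0.07,0],
    [0,0,-0.11,0],
    [0,0,-0.155,0]
  ]
}}

```text
t: 5.2
position: [399.3, -253.8, 242.7]
eef_rot: [[0.981, -0.192, -0.006], [-0.192, -0.981, 0.0], [-0.006, 0.001, -1.0]]
force: [1.2, -0.3, -3.1]
gripper_width: 0.521
```

Run:
```python
from h import *
s=state();print(s["force"],s["gripper_width"])
W=world([0,-41]);print(W)
plan([(470,-190,245,0),(*W,240,9.1),(*W,180,9.1)])
p,d=read_camera("side");cv2.imwrite("pics/s2.png",p)
```

```text
[ 1.21081049 -0.30521521 -3.11392432] 0.5207192468445947
[ 584.38448076 -109.98396608]
from [ 399.3 -253.8  242.7  -11.1]
[ [0.014,-0.019,-0.001,-2.8], [0.029,-0.038,-0.001,-5.5], [0.043,-0.057,-0.002,-8.3], [0.057,-0.076,-0.002,-11.1], [0.057,-0.076,-0.002,-11.1] ]
[ [0.029,-0.020,0.001,-2.3], [0.057,-0.040,0.003,-4.5], [0.086,-0.060,0.004,-6.8], [0.114,-0.080,0.005,-9.1], [0.114,-0.080,0.005,-9.1] ]
[ [0.000,0.000,0.015,-0.0], [0.000,0.000,0.030,-0.0], [0.000,0.000,0.045,-0.0], [0.000,0.000,0.060,-0.0], [0.000,0.000,0.060,-0.0] ]
```

Request:
{"name": "apply_moves", "arguments": {
  "targets": [
    [0.014,-0.019,0,-2.8],
    [0.029,-0.038,0,-5.5],
    [0.043,-0.057,-0.002,-8.3],
    [0.057,-0.076,-0.002,-11.1],
    [0.057,-0.076,-0.002,-11.1]
  ]
}}

```text
t: 5.88
position: [472.8, -190.4, 250.1]
eef_rot: [[1.0, 0.003, 0.001], [0.003, -1.0, -0.004], [0.001, 0.004, -1.0]]
force: [-0.0, 0.0, -3.4]
gripper_width: 0.519
```

Request:
{"name": "apply_moves", "arguments": {
  "targets": [
    [0.029,-0.02,0.001,-2.3],
    [0.057,-0.04,0.003,-4.5],
    [0.086,-0.06,0.004,-6.8],
    [0.114,-0.08,0.005,-9.1],
    [0.114,-0.08,0.005,-9.1]
  ]
}}

```text
t: 6.5
position: [587.1, -108.9, 243.1]
eef_rot: [[0.987, 0.163, -0.001], [0.163, -0.987, -0.003], [-0.002, 0.003, -1.0]]
force: [-0.8, -0.1, -3.7]
gripper_width: 0.517
```

Run:
```python
from h import *
W=world([0,-41])
plan([(*W,180,9.1),(*W,120,9.1),(*W,99,9.1)])
p,d=read_camera("side");q=cv2.resize(p[120:380,200:480],None,fx=2,fy=2)
p,d=read_camera("top");cv2.imwrite("pics/c2.png",np.hstack([q,cv2.resize(p[150:280,180:400],(240,520))])[:, :800]);
```

```text
from [ 587.1 -108.9  243.1    9.4]
[ [-0.001,0.000,0.016,0.1], [-0.001,0.000,0.032,0.1], [-0.002,0.000,0.047,0.2], [-0.003,0.001,0.063,0.3], [-0.003,0.001,0.063,0.3] ]
[ [0.000,0.000,0.015,-0.0], [0.000,0.000,0.030,-0.0], [0.000,0.000,0.045,-0.0], [0.000,0.000,0.060,-0.0], [0.000,0.000,0.060,-0.0] ]
[ [0.000,0.000,0.005,-0.0], [0.000,0.000,0.011,-0.0], [0.000,0.000,0.016,-0.0], [0.000,0.000,0.021,-0.0], [0.000,0.000,0.021,-0.0] ]
```

View pics/c2.png

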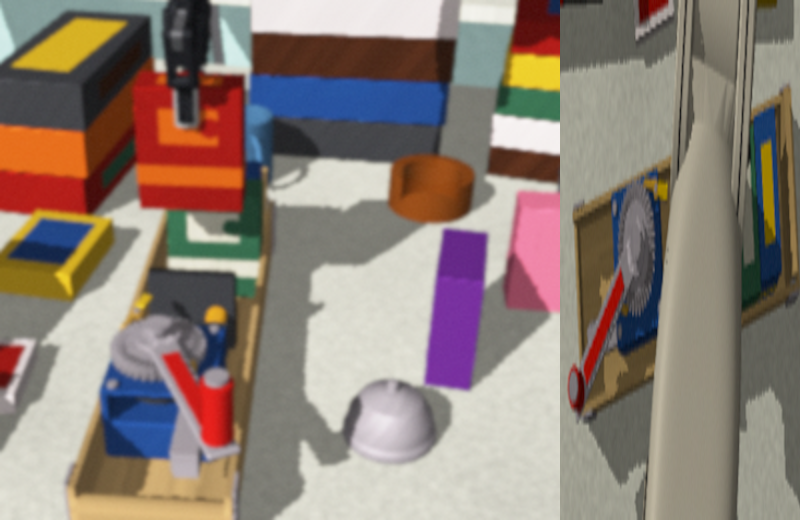

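The box is held upright at crop (190,140), lined up over the gap between the green box and the foot. Lowering.

Request:
{"name": "apply_moves", "arguments": {
  "targets": [
    [-0.001,0,0.016,0],
    [-0.002,0,0.032,0.2],
    [-0.003,0.001,0.047,0.3],
    [-0.003,0.001,0.063,0.3],
    [-0.003,0.001,0.063,0.3]
  ]
}}

```text
t: 7.22
position: [580.8, -112.5, 179.2]
eef_rot: [[0.988, 0.154, -0.006], [0.154, -0.988, -0.004], [-0.006, 0.003, -1.0]]
force: [-1.1, -0.0, -4.0]
gripper_width: 0.525
```

Request:
{"name": "apply_moves", "arguments": {
  "targets": [
    [0,0,0.015,0],
    [0,0,0.03,0],
    [0,0,0.045,0],
    [0,0,0.06,0],
    [0,0,0.06,0]
  ]
}}

```text
t: 7.85
position: [579.2, -112.4, 117.1]
eef_rot: [[0.988, 0.154, -0.009], [0.154, -0.988, -0.003], [-0.01, 0.001, -1.0]]
force: [-0.6, 0.5, -3.8]
gripper_width: 0.523
```

Request:
{"name": "apply_moves", "arguments": {
  "targets": [
    [0,0,0.005,0],
    [0,0,0.01,0],
    [0,0,0.016,0],
    [0,0,0.019,0],
    [0,0,0.019,0]
  ]
}}

```text
t: 8.48
position: [579.1, -112.4, 98.2]
eef_rot: [[0.988, 0.154, -0.009], [0.154, -0.988, -0.003], [-0.009, 0.001, -1.0]]
force: [0.5, -0.5, -3.0]
gripper_width: 0.521
```

Run:
```python
from h import *
s=state();print(s["force"],tray(s["position"]))
plan([(584.4,-110,98,9.1)])
```

```text
[ 0.49712352 -0.4615507  -3.04278082] [ -5.65103225 -42.56769885]
from [ 579.1 -112.4   98.2    8.9]
[ [0.001,-0.000,0.000,-0.1], [0.003,-0.001,0.000,-0.1], [0.004,-0.001,0.000,-0.2], [0.006,-0.002,0.000,-0.2], [0.006,-0.002,0.000,-0.2] ]
```

Request:
{"name": "apply_moves", "arguments": {
  "targets": [
    [0.003,-0.001,0,0],
    [0.004,-0.001,0.001,0],
    [0.004,-0.001,0.002,0],
    [0.004,-0.001,0.002,0],
    [0.004,-0.001,0.002,0]
  ]
}}

```text
t: 9.1
position: [583.1, -110.8, 97.7]
eef_rot: [[0.988, 0.155, -0.008], [0.155, -0.988, -0.003], [-0.008, 0.002, -1.0]]
force: [-2.0, 0.5, 4.1]
gripper_width: 0.519
```

Request:
{"name": "apply_moves", "arguments": {
  "targets": [
    [0,0,0,0],
    [0,0,0,0],
    [0,0,0,0],
    [0,0,0,0],
    [0,0,0,0]
  ],
  "grip": 0.058
}}

```text
t: 9.72
position: [583.1, -110.8, 97.6]
eef_rot: [[0.988, 0.155, -0.008], [0.155, -0.988, -0.003], [-0.008, 0.002, -1.0]]
force: [0.4, 0.5, -0.5]
gripper_width: 0.682
```

Request:
{"name": "apply_moves", "arguments": {
  "targets": [
    [0,0,-0.015,0],
    [0,0,-0.04,0],
    [0,0,-0.07,0],
    [0,0,-0.11,0],
    [0,0,-0.15,0]
  ]
}}

```text
t: 10.35
position: [584.3, -110.4, 250.0]
eef_rot: [[0.988, 0.155, -0.007], [0.155, -0.988, -0.003], [-0.007, 0.002, -1.0]]
force: [0.7, -0.3, -0.4]
gripper_width: 0.68
```

Run:
```python
from h import *
h=world([12,123]);print("hinge",h)
phi=99.1+np.degrees(.45);g=h+150*np.array([np.cos(np.radians(phi)),np.sin(np.radians(phi))]);print("grip",g)
g=np.array([484.9,177.4])
y=phi-180
plan([(540,30,245,-25),(*g,230,y),(*g,190,y),(*g,127,y)])
```

```text
hinge [570.29552341  53.84979504]
grip [484.50993133 176.89788397]
from [ 584.3 -110.4  250.     8.9]
[ [-0.006,-0.036,0.001,8.5], [-0.011,-0.073,0.003,16.9], [-0.017,-0.109,0.004,25.4], [-0.022,-0.146,0.005,33.9], [-0.022,-0.146,0.005,33.9] ]
[ [-0.028,-0.028,0.004,7.5], [-0.056,-0.055,0.007,15.1], [-0.084,-0.083,0.011,22.6], [-0.112,-0.110,0.015,30.1], [-0.112,-0.110,0.015,30.1] ]
[ [0.000,-0.000,0.010,-0.0], [0.000,-0.000,0.020,-0.0], [0.000,-0.000,0.030,-0.0], [0.000,-0.000,0.040,-0.0], [0.000,-0.000,0.040,-0.0] ]
[ [0.000,-0.000,0.016,-0.0], [0.000,-0.000,0.032,-0.0], [0.000,-0.000,0.047,-0.0], [0.000,-0.000,0.063,-0.0], [0.000,-0.000,0.063,-0.0] ]
```

Request:
{"name": "apply_moves", "arguments": {
  "targets": [
    [-0.006,-0.036,0.001,8.5],
    [-0.011,-0.073,0.003,17],
    [-0.017,-0.109,0.004,25.5],
    [-0.022,-0.146,0.005,34],
    [-0.022,-0.146,0.005,34]
  ]
}}

```text
t: 10.98
position: [504.6, -120.4, 246.5]
eef_rot: [[0.961, -0.276, 0.012], [-0.276, -0.958, 0.079], [-0.01, -0.079, -0.997]]
force: [1.4, -1.3, 0.7]
gripper_width: 0.679
```

Request:
{"name": "apply_moves", "arguments": {
  "targets": [
    [-0.028,-0.028,0.004,7.5],
    [-0.056,-0.055,0.007,15],
    [-0.084,-0.083,0.011,22.5],
    [-0.112,-0.11,0.015,30],
    [-0.112,-0.11,0.015,30]
  ]
}}

```text
t: 11.6
position: [326.4, -183.1, 243.9]
eef_rot: [[0.797, -0.602, 0.059], [-0.602, -0.781, 0.167], [-0.054, -0.168, -0.984]]
force: [-0.1, -0.6, 0.2]
gripper_width: 0.683
```

Run:
```python
from h import *
y=99.1+25.8-180
plan([(484.9,177.4,185,y),(484.9,177.4,128,y)])
p,d=read_camera("side");cv2.imwrite("pics/c3.png",cv2.resize(p[170:400,200:420],None,fx=2.6,fy=2.6,interpolation=cv2.INTER_CUBIC))
W=cloud("side",d);T=tray(W);z=W[...,2];hsv=cv2.cvtColor(p,cv2.COLOR_BGR2HSV)
red=((hsv[...,0]<8)|(hsv[...,0]>172))&(hsv[...,1]>120)
m=red&(abs(z-140)<22)&(abs(T[...,1]-258)<40)&(abs(T[...,0]+53)<40);print("grip near side",m.sum(),np.median(T[m],0),W[m].mean(0))
m=red&(abs(T[...,1]+30)<50)&(abs(T[...,0])<65)&(z>70);t=T[m];print("redbox",np.percentile(t,[2,98],axis=0).round(1),z[m].max())
```

```text
from [ 326.4 -183.1  243.9  -37.1]
[ [-0.023,-0.096,0.015,4.5], [-0.045,-0.192,0.029,9.0], [-0.068,-0.287,0.044,13.5], [-0.091,-0.383,0.059,18.0], [-0.091,-0.383,0.059,18.0] ]
[ [0.000,-0.000,0.014,-0.0], [0.000,-0.000,0.029,-0.0], [0.000,-0.000,0.043,-0.0], [0.000,-0.000,0.057,-0.0], [0.000,-0.000,0.057,-0.0] ]
grip near side 399 [-55.15991324 266.65233732] [481.45726801 184.40602973 140.76485878]
redbox [[-51.7 -61.3]
 [ 45.2  10.4]] 137.19780523714115
```

View pics/c3.png

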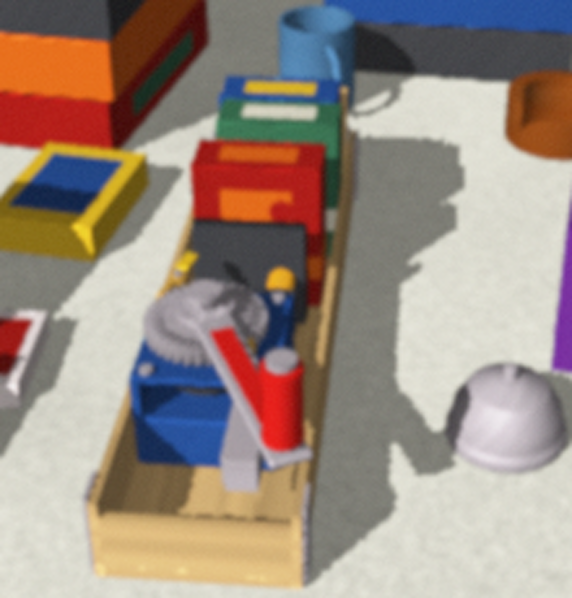

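The red box stands upright in the gap, at crop (260,190). But the arm went off its intended path and tilted, so I'll look at the joints before going on.

Run:
```python
from h import *
s=state()
for k in s: print(k,np.round(s[k],2).tolist())
```

```text
t 11.65
q [-37.36, 1.14, -13.32, 78.81, 9.54, 179.95]
dq [3.24, 2.14, 2.54, -0.96, 2.94, -0.02]
effort [1.84, -23.1, 27.94, -1.28, 1.05, -0.0]
position [322.97, -183.3, 243.85]
eef_rot [[0.79, -0.61, 0.06], [-0.61, -0.78, 0.17], [-0.06, -0.17, -0.98]]
force [-3.74, 1.89, -0.48]
wrist_torque [-0.05, 0.22, 0.09]
gripper_width 0.68
```

Joint 6 hit its 180° limit: its sign is q6 = q1 − yaw + 180, so I should have turned the other way. That left the tool tilted by about 10°. I'll plan with the full rotation and come to the grip with tool x pointing away from the hinge.

```bash
cat >> h.py <<'E'
from scipy.spatial.transform import Rotation as Ro
def plan2(ends,n=5,start=None):
    "like plan, with the full measured rotation; e=(x,y,z,yaw of tool x)"
    s=state();R0=s["eef_rot"] if start is None else start[1];p=s["position"] if start is None else np.array(start[0],float)
    yaw=lambda R:np.degrees(np.arctan2(R[1,0],R[0,0]))
    print("from",p.round(1),"yaw %.1f z"%yaw(R0),R0[:,2].round(3),"q",s["q"].round(0),"F",s["force"].round(1))
    for e in ends:
        loc=R0.T@(np.array(e[:3])-p)/1000;sp=-(e[3]-yaw(R0)+180)%360-180 if 0 else -(((e[3]-yaw(R0))+180)%360-180)
        print("[",", ".join("[%.3f,%.3f,%.3f,%.1f]"%(*(loc*f),sp*f) for f in np.minimum(np.arange(1,6)/n,1)),"]")
        R0=R0@Ro.from_euler("z",sp,degrees=True).as_matrix();p=np.array(e[:3],float)
    return R0
E
python3 - <<'E'
from h import *
print(plan2([(400,-80,245,5),(440,40,245,47),(470,140,240,89),(486,181,235,125)]).round(3))
E
```

```text
from [ 323.  -183.3  243.8] yaw -37.3 z [ 0.056  0.166 -0.985] q [-37.   1. -13.  79.  10. 180.] F [-3.7  1.9 -0.5]
[ [-0.000,-0.025,0.004,-8.5], [-0.001,-0.051,0.008,-16.9], [-0.001,-0.076,0.012,-25.4], [-0.001,-0.102,0.016,-33.8], [-0.001,-0.127,0.020,-42.3] ]
[ [0.010,-0.023,0.004,-8.5], [0.020,-0.046,0.009,-17.0], [0.029,-0.069,0.013,-25.6], [0.039,-0.092,0.018,-34.1], [0.049,-0.115,0.022,-42.6] ]
[ [0.018,-0.009,0.005,-8.4], [0.037,-0.018,0.009,-16.8], [0.055,-0.027,0.014,-25.2], [0.073,-0.036,0.019,-33.6], [0.092,-0.045,0.023,-42.0] ]
[ [0.008,0.003,0.003,-7.1], [0.016,0.006,0.005,-14.2], [0.024,0.009,0.008,-21.2], [0.032,0.012,0.010,-28.3], [0.040,0.015,0.013,-35.4] ]
[[-0.573  0.818  0.056]
 [ 0.813  0.558  0.166]
 [ 0.105  0.14  -0.985]]
```

Request:
{"name": "apply_moves", "arguments": {
  "targets": [
    [0,-0.025,0.004,-8.5],
    [0,-0.051,0.008,-17],
    [-0.001,-0.076,0.012,-25.5],
    [-0.001,-0.102,0.016,-34],
    [-0.001,-0.127,0.02,-42]
  ]
}}

```text
t: 12.28
position: [401.0, -79.8, 246.5]
eef_rot: [[0.995, 0.087, 0.058], [0.076, -0.983, 0.165], [0.071, -0.16, -0.985]]
force: [0.2, -0.3, -0.9]
gripper_width: 0.677
```

Request:
{"name": "apply_moves", "arguments": {
  "targets": [
    [0.01,-0.023,0.004,-8.5],
    [0.02,-0.046,0.009,-17],
    [0.029,-0.069,0.013,-25.5],
    [0.039,-0.092,0.018,-34],
    [0.049,-0.115,0.022,-42.5]
  ]
}}

```text
t: 12.9
position: [441.5, 41.7, 247.9]
eef_rot: [[0.67, 0.74, 0.059], [0.724, -0.67, 0.165], [0.162, -0.068, -0.984]]
force: [0.0, 0.0, -0.1]
gripper_width: 0.683
```

Run:
```python
from h import *
plan2([(470,140,240,89),(486,181,235,125)])
```

```text
from [441.5  41.7 247.9] yaw 47.2 z [ 0.059  0.165 -0.984] q [ -1.   4. -10.  73.  10. 132.] F [ 0.   0.  -0.1]
[ [0.018,-0.009,0.005,-8.4], [0.036,-0.018,0.010,-16.7], [0.053,-0.027,0.015,-25.1], [0.071,-0.035,0.021,-33.4], [0.089,-0.044,0.026,-41.8] ]
[ [0.008,0.003,0.003,-7.1], [0.016,0.006,0.005,-14.2], [0.024,0.009,0.008,-21.2], [0.032,0.012,0.010,-28.3], [0.040,0.015,0.013,-35.4] ]
```

Back under control. On to a point above the grip.

Request:
{"name": "apply_moves", "arguments": {
  "targets": [
    [0.018,-0.009,0.005,-8.4],
    [0.036,-0.018,0.01,-16.8],
    [0.053,-0.027,0.015,-25],
    [0.071,-0.035,0.021,-33.5],
    [0.089,-0.044,0.026,-42]
  ],
  "grip": 0.055
}}

```text
t: 13.52
position: [470.5, 140.7, 240.8]
eef_rot: [[-0.002, 0.998, 0.061], [0.986, -0.008, 0.165], [0.166, 0.06, -0.984]]
force: [0.6, -0.4, -0.7]
gripper_width: 0.646
```

Request:
{"name": "apply_moves", "arguments": {
  "targets": [
    [0.01,0.004,0.003,-9],
    [0.02,0.008,0.006,-18],
    [0.03,0.012,0.01,-27],
    [0.04,0.015,0.013,-35.5],
    [0.04,0.015,0.013,-35.5]
  ]
}}

```text
t: 14.15
position: [486.4, 182.8, 236.3]
eef_rot: [[-0.581, 0.811, 0.061], [0.808, 0.566, 0.166], [0.1, 0.146, -0.984]]
force: [-0.3, 0.4, -0.0]
gripper_width: 0.645
```

Run:
```python
from h import *
plan2([(486,181,190,125),(486,181,128,125)],n=4)
```

```text
from [486.4 182.8 236.3] yaw 125.7 z [ 0.061  0.166 -0.984] q [16. 11. -3. 70.  8. 71.] F [-0.3  0.4 -0. ]
[ [-0.001,-0.002,0.011,0.2], [-0.003,-0.004,0.023,0.4], [-0.004,-0.006,0.034,0.6], [-0.006,-0.008,0.045,0.7], [-0.006,-0.008,0.045,0.7] ]
[ [-0.002,-0.002,0.015,0.0], [-0.003,-0.004,0.031,0.0], [-0.005,-0.007,0.046,0.0], [-0.006,-0.009,0.061,0.0], [-0.006,-0.009,0.061,0.0] ]
```

Request:
{"name": "apply_moves", "arguments": {
  "targets": [
    [-0.001,-0.002,0.011,0],
    [-0.003,-0.004,0.023,0],
    [-0.004,-0.006,0.034,0.5],
    [-0.006,-0.008,0.045,0.7],
    [-0.006,-0.008,0.045,0.7]
  ]
}}

```text
t: 14.78
position: [485.3, 180.5, 188.8]
eef_rot: [[-0.57, 0.819, 0.059], [0.815, 0.556, 0.165], [0.102, 0.142, -0.985]]
force: [0.3, -0.3, 0.2]
gripper_width: 0.641
```

Request:
{"name": "apply_moves", "arguments": {
  "targets": [
    [-0.002,-0.002,0.015,0],
    [-0.003,-0.004,0.031,0],
    [-0.005,-0.007,0.046,0],
    [-0.006,-0.009,0.061,0],
    [-0.006,-0.009,0.061,0]
  ]
}}

```text
t: 15.4
position: [484.2, 180.5, 126.0]
eef_rot: [[-0.57, 0.82, 0.057], [0.815, 0.556, 0.164], [0.103, 0.14, -0.985]]
force: [-0.4, 0.0, 0.8]
gripper_width: 0.645
```

Run:
```python
from h import *
plan2([(486,181,128,125)])
p,d=read_camera("side");cv2.imwrite("pics/c4.png",cv2.resize(p[200:380,220:400],None,fx=3.2,fy=3.2,interpolation=cv2.INTER_CUBIC))
```

```text
from [484.2 180.5 126. ] yaw 125.0 z [ 0.057  0.164 -0.985] q [ 16.  16. -15.  54.   8.  71.] F [-0.4  0.   0.8]
[ [-0.000,0.000,-0.000,-0.0], [-0.000,0.001,-0.001,-0.0], [-0.000,0.001,-0.001,-0.0], [-0.000,0.002,-0.001,-0.0], [-0.000,0.002,-0.002,-0.0] ]
```

View pics/c4.png

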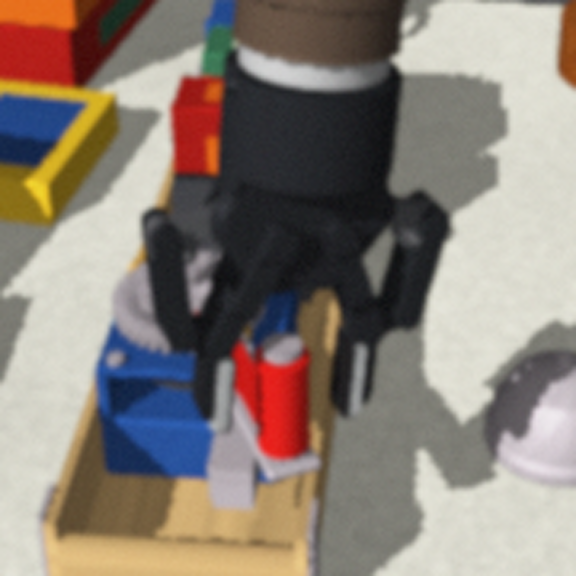

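The fingers straddle the red grip: pads at crop (220,395) and (355,375), sleeve at (283,400). I'll narrow to 34 mm and swing out along the arc.

```bash
cat >> h.py <<'E'
HINGE=np.array([570.3,53.8])
def arc(calls,z=126,start=None,off=(0.5,3.4)):
    "calls: list of lists of 5 lever angles (rad)"
    s=state();R0=s["eef_rot"];p=s["position"]
    yaw=lambda R:np.degrees(np.arctan2(R[1,0],R[0,0]))
    th=np.radians(yaw(R0)-99.1);r=p[:2]-off-HINGE
    tp=np.arctan2(r[1],r[0])-np.radians(99.1);t=np.array([-np.sin(tp+np.radians(99.1)),np.cos(tp+np.radians(99.1))])
    print("t",s["t"],"p",p.round(1),"theta pos %.3f yaw %.3f rad %.1f"%(tp,th,np.hypot(*r)),"F",s["force"].round(1),"Ftan %.1f"%(s["force"][:2]@t),"tilt",R0[:2,2].round(3))
    for c in calls:
        o=[]
        for a in c:
            f=np.radians(99.1)+a;e=np.array([*(HINGE+off+150*np.array([np.cos(f),np.sin(f)])),z])
            o.append("[%.3f,%.3f,%.3f,%.1f]"%(*(R0.T@(e-p)/1000),-(np.degrees(f)-yaw(R0))))
        print("[",", ".join(o),"]")
        R0=R0@Ro.from_euler("z",-(np.degrees(f)-yaw(R0)),degrees=True).as_matrix();p=e
E
python3 - <<'E'
from h import *
arc([[.45,.47,.55,.65,.75],[.87,1.0,1.12,1.25,1.38],[1.42,1.42,1.25,1.1,.95],[.78,.61,.44,.27,.1]])
E
```

```text
t 15.45 p [484.9 180.7 126.9] theta pos 0.449 yaw 0.452 rad 150.4 F [0.1 0.2 1. ] Ftan -0.2 tilt [0.058 0.165]
[ [-0.000,-0.000,0.001,0.1], [-0.001,-0.003,0.000,-1.0], [-0.001,-0.015,-0.001,-5.6], [-0.003,-0.030,-0.004,-11.4], [-0.007,-0.044,-0.006,-17.1] ]
[ [-0.001,-0.018,-0.003,-7.0], [-0.005,-0.037,-0.006,-14.5], [-0.010,-0.053,-0.010,-21.4], [-0.019,-0.071,-0.013,-28.8], [-0.029,-0.087,-0.016,-36.2] ]
[ [-0.000,-0.006,-0.001,-2.8], [-0.000,-0.006,-0.001,-2.8], [-0.001,0.019,0.003,6.9], [-0.005,0.041,0.007,15.5], [-0.013,0.062,0.011,24.1] ]
[ [-0.002,0.025,0.004,10.1], [-0.009,0.049,0.009,19.8], [-0.020,0.072,0.012,29.6], [-0.034,0.093,0.016,39.3], [-0.052,0.111,0.018,49.1] ]
```

Request:
{"name": "apply_moves", "arguments": {
  "targets": [
    [0,0,0,0],
    [0,0,0,0],
    [0,0,0,0],
    [0,0,0,0],
    [0,0,0,0]
  ],
  "grip": 0.034,
  "grip_force": 20
}}

```text
t: 16.08
position: [484.9, 180.7, 127.0]
eef_rot: [[-0.57, 0.819, 0.058], [0.815, 0.556, 0.165], [0.103, 0.142, -0.985]]
force: [-0.2, 0.3, 0.1]
gripper_width: 0.4
```

Request:
{"name": "apply_moves", "arguments": {
  "targets": [
    [0,0,0.001,0],
    [-0.001,-0.003,0,-1],
    [-0.001,-0.015,-0.001,-5.6],
    [-0.003,-0.03,-0.004,-11.4],
    [-0.007,-0.044,-0.006,-17]
  ]
}}

```text
t: 16.7
position: [452.7, 149.7, 126.4]
eef_rot: [[-0.788, 0.613, 0.06], [0.613, 0.772, 0.166], [0.056, 0.168, -0.984]]
force: [1.6, 1.5, 0.9]
gripper_width: 0.401
```

Request:
{"name": "apply_moves", "arguments": {
  "targets": [
    [-0.001,-0.018,-0.003,-7],
    [-0.005,-0.037,-0.006,-14.5],
    [-0.01,-0.053,-0.01,-21.5],
    [-0.019,-0.071,-0.013,-29],
    [-0.029,-0.087,-0.016,-36]
  ]
}}

```text
t: 17.32
position: [421.7, 62.3, 126.7]
eef_rot: [[-0.998, 0.027, 0.062], [0.037, 0.985, 0.168], [-0.056, 0.17, -0.984]]
force: [1.4, 2.2, 1.8]
gripper_width: 0.395
```

Run:
```python
from h import *
arc([[1.42,1.42,1.25,1.1,.95],[.78,.61,.44,.27,.1]])
```

```text
t 17.325 p [421.7  62.3 126.7] theta pos 1.377 yaw 1.375 rad 149.2 F [1.4 2.2 1.8] Ftan -2.2 tilt [0.062 0.168]
[ [0.001,-0.006,-0.000,-2.6], [0.001,-0.006,-0.000,-2.6], [-0.000,0.019,0.004,7.1], [-0.005,0.040,0.008,15.7], [-0.012,0.061,0.012,24.3] ]
[ [-0.002,0.025,0.004,10.1], [-0.009,0.049,0.009,19.9], [-0.020,0.072,0.013,29.6], [-0.034,0.093,0.016,39.3], [-0.052,0.111,0.019,49.1] ]
```

Request:
{"name": "apply_moves", "arguments": {
  "targets": [
    [0.001,-0.003,0,-1],
    [0.001,0.01,0.002,3.5],
    [0,0.02,0.004,7],
    [-0.005,0.04,0.008,15.7],
    [-0.012,0.061,0.012,24.3]
  ]
}}

```text
t: 17.95
position: [435.8, 124.3, 125.8]
eef_rot: [[-0.895, 0.441, 0.061], [0.445, 0.88, 0.167], [0.02, 0.177, -0.984]]
force: [-0.5, -2.4, -0.1]
gripper_width: 0.401
```

Request:
{"name": "apply_moves", "arguments": {
  "targets": [
    [-0.002,0.025,0.004,10],
    [-0.009,0.049,0.009,20],
    [-0.02,0.072,0.013,29.6],
    [-0.034,0.093,0.016,39.3],
    [-0.052,0.111,0.019,49]
  ]
}}

```text
t: 18.58
position: [531.7, 202.9, 124.8]
eef_rot: [[-0.248, 0.967, 0.058], [0.957, 0.236, 0.167], [0.147, 0.097, -0.984]]
force: [-1.0, -1.0, 0.3]
gripper_width: 0.399
```

Run:
```python
from h import *
arc([[.06,.05,.13,.25,.37],[.49,.61,.73,.85,.97]])
```

```text
t 18.575 p [531.7 202.9 124.8] theta pos 0.104 yaw 0.095 rad 150.8 F [-1.  -1.   0.3] Ftan 1.2 tilt [0.058 0.167]
[ [-0.001,0.007,-0.001,2.0], [-0.001,0.008,-0.001,2.6], [-0.001,-0.004,-0.002,-2.0], [-0.002,-0.022,-0.004,-8.9], [-0.006,-0.039,-0.006,-15.8] ]
[ [-0.001,-0.018,-0.003,-6.8], [-0.004,-0.035,-0.005,-13.7], [-0.010,-0.052,-0.008,-20.6], [-0.017,-0.068,-0.011,-27.5], [-0.026,-0.084,-0.014,-34.3] ]
```

Request:
{"name": "apply_moves", "arguments": {
  "targets": [
    [-0.001,0.007,-0.001,2],
    [-0.001,0.008,-0.001,2.5],
    [-0.001,-0.004,-0.002,-2],
    [-0.002,-0.022,-0.004,-9],
    [-0.006,-0.039,-0.006,-16]
  ]
}}

```text
t: 19.2
position: [495.0, 187.2, 126.2]
eef_rot: [[-0.509, 0.859, 0.06], [0.853, 0.494, 0.167], [0.114, 0.136, -0.984]]
force: [1.2, -0.1, -0.3]
gripper_width: 0.398
```

Request:
{"name": "apply_moves", "arguments": {
  "targets": [
    [-0.001,-0.018,-0.003,-6.8],
    [-0.004,-0.035,-0.005,-13.7],
    [-0.01,-0.052,-0.008,-20.6],
    [-0.017,-0.068,-0.011,-27.5],
    [-0.026,-0.084,-0.014,-34.3]
  ]
}}

```text
t: 19.82
position: [435.4, 121.7, 126.3]
eef_rot: [[-0.906, 0.418, 0.062], [0.422, 0.891, 0.169], [0.015, 0.179, -0.984]]
force: [2.4, 3.1, -0.2]
gripper_width: 0.397
```

Run:
```python
from h import *
arc([[1.03,1.1,1.18,1.26,1.33]])
```

```text
t 19.825 p [435.4 121.7 126.3] theta pos 0.968 yaw 0.976 rad 149.9 F [ 2.4  3.1 -0.2] Ftan -3.9 tilt [0.062 0.169]
[ [-0.000,-0.009,-0.001,-3.1], [-0.001,-0.020,-0.003,-7.1], [-0.003,-0.031,-0.005,-11.7], [-0.006,-0.043,-0.008,-16.3], [-0.009,-0.052,-0.009,-20.3] ]
```

Request:
{"name": "apply_moves", "arguments": {
  "targets": [
    [0,-0.009,-0.001,-3],
    [-0.001,-0.02,-0.003,-7],
    [-0.003,-0.031,-0.005,-11.7],
    [-0.006,-0.043,-0.008,-16.3],
    [-0.009,-0.052,-0.009,-20.3]
  ]
}}

```text
t: 20.45
position: [421.2, 70.6, 126.2]
eef_rot: [[-0.995, 0.074, 0.064], [0.084, 0.982, 0.171], [-0.05, 0.176, -0.983]]
force: [0.9, 3.1, 2.0]
gripper_width: 0.396
```

Run:
```python
from h import *
arc([[1.36,1.37,1.38,1.38,1.38]])
p,d=read_camera("top");cv2.imwrite("pics/t5.png",p);W=cloud("top",d);T=tray(W);z=W[...,2]
m=(abs(z-135)<6)&(abs(T[...,0])<62)&(T[...,1]<10)&(T[...,1]>-240);
print(np.percentile(T[m],[1,99],axis=0).round(1),m.sum())
```

```text
t 20.45 p [421.2  70.6 126.2] theta pos 1.322 yaw 1.328 rad 150.2 F [0.9 3.1 2. ] Ftan -3.1 tilt [0.064 0.171]
[ [-0.000,-0.006,-0.001,-1.9], [-0.000,-0.007,-0.001,-2.4], [-0.000,-0.009,-0.001,-3.0], [-0.000,-0.009,-0.001,-3.0], [-0.000,-0.009,-0.001,-3.0] ]
[[ -55.6 -183.2]
 [  46.   -42.5]] 2429
```

The foot has moved about 54 mm and the row isn't closed yet. Swinging back for the third stroke.

Run:
```python
from h import *
arc([[1.28,1.2,1.1,.96,.8],[.63,.46,.29,.13,.05],[.05,.1,.2,.28,.36]])
```

```text
t 20.5 p [421.1  69.7 126.1] theta pos 1.329 yaw 1.328 rad 150.2 F [0.5 0.4 0.9] Ftan -0.4 tilt [0.063 0.17 ]
[ [-0.000,0.007,0.001,2.8], [-0.001,0.019,0.004,7.3], [-0.004,0.033,0.006,13.1], [-0.010,0.053,0.010,21.1], [-0.021,0.074,0.014,30.3] ]
[ [-0.002,0.025,0.004,10.2], [-0.009,0.049,0.008,20.0], [-0.020,0.072,0.012,29.7], [-0.033,0.092,0.015,38.9], [-0.041,0.101,0.016,43.4] ]
[ [0.000,0.000,0.000,0.2], [-0.000,-0.007,-0.001,-2.7], [-0.002,-0.022,-0.002,-8.4], [-0.004,-0.034,-0.004,-13.0], [-0.007,-0.045,-0.006,-17.6] ]
```

Request:
{"name": "apply_moves", "arguments": {
  "targets": [
    [0,0.007,0.001,3],
    [-0.001,0.019,0.004,7.3],
    [-0.004,0.033,0.006,13],
    [-0.01,0.053,0.01,21],
    [-0.021,0.074,0.014,30.3]
  ]
}}

```text
t: 21.12
position: [447.5, 143.0, 126.1]
eef_rot: [[-0.818, 0.572, 0.062], [0.573, 0.802, 0.168], [0.046, 0.173, -0.984]]
force: [0.6, -0.7, -1.0]
gripper_width: 0.399
```

Request:
{"name": "apply_moves", "arguments": {
  "targets": [
    [-0.002,0.025,0.004,10],
    [-0.009,0.049,0.008,20],
    [-0.02,0.072,0.012,29.7],
    [-0.033,0.092,0.015,39],
    [-0.041,0.101,0.016,43.4]
  ]
}}

```text
t: 21.75
position: [539.7, 203.9, 125.4]
eef_rot: [[-0.198, 0.978, 0.061], [0.968, 0.185, 0.168], [0.153, 0.093, -0.984]]
force: [-1.5, 0.3, -1.0]
gripper_width: 0.401
```

Request:
{"name": "apply_moves", "arguments": {
  "targets": [
    [0,0,0,0],
    [0,-0.007,-0.001,-2.7],
    [-0.002,-0.018,-0.002,-7],
    [-0.003,-0.026,-0.003,-10],
    [-0.004,-0.034,-0.004,-13]
  ]
}}

```text
t: 22.38
position: [506.9, 193.0, 125.9]
eef_rot: [[-0.415, 0.908, 0.063], [0.901, 0.4, 0.168], [0.127, 0.127, -0.984]]
force: [3.3, 0.8, -1.4]
gripper_width: 0.4
```

Run:
```python
from h import *
arc([[.3,.34,.38,.42,.46],[.5,.54,.58,.62,.66]])
```

```text
t 22.375 p [506.9 193.  125.9] theta pos 0.281 yaw 0.273 rad 150.0 F [ 3.3  0.8 -1.4] Ftan -3.3 tilt [0.063 0.168]
[ [-0.000,-0.003,-0.000,-1.5], [-0.000,-0.009,-0.001,-3.8], [-0.001,-0.015,-0.002,-6.1], [-0.002,-0.021,-0.003,-8.4], [-0.003,-0.026,-0.004,-10.7] ]
[ [-0.000,-0.006,-0.001,-2.3], [-0.000,-0.012,-0.002,-4.6], [-0.001,-0.018,-0.003,-6.9], [-0.002,-0.024,-0.004,-9.2], [-0.003,-0.029,-0.005,-11.5] ]
```

Request:
{"name": "apply_moves", "arguments": {
  "targets": [
    [0,-0.005,0,-2],
    [0,-0.01,-0.001,-4],
    [-0.001,-0.016,-0.002,-6.3],
    [-0.002,-0.021,-0.003,-8.4],
    [-0.003,-0.026,-0.004,-10.5]
  ]
}}

```text
t: 23.0
position: [484.4, 179.5, 126.4]
eef_rot: [[-0.576, 0.815, 0.064], [0.811, 0.56, 0.169], [0.102, 0.149, -0.984]]
force: [2.0, 1.7, -1.8]
gripper_width: 0.4
```

Run:
```python
from h import *
arc([[.5,.54,.58,.62,.66]])
```

```text
t 23.0 p [484.4 179.5 126.4] theta pos 0.456 yaw 0.458 rad 149.7 F [ 2.   1.7 -1.8] Ftan -2.6 tilt [0.064 0.169]
[ [0.000,-0.007,-0.001,-2.4], [-0.000,-0.012,-0.001,-4.7], [-0.001,-0.018,-0.002,-7.0], [-0.002,-0.024,-0.003,-9.3], [-0.003,-0.030,-0.004,-11.6] ]
```

Request:
{"name": "apply_moves", "arguments": {
  "targets": [
    [0,-0.006,-0.001,-2.4],
    [0,-0.012,-0.001,-4.7],
    [-0.001,-0.018,-0.002,-7],
    [-0.002,-0.024,-0.003,-9.3],
    [-0.003,-0.029,-0.004,-11.5]
  ]
}}

```text
t: 23.62
position: [462.6, 160.7, 126.5]
eef_rot: [[-0.728, 0.682, 0.066], [0.682, 0.712, 0.171], [0.069, 0.17, -0.983]]
force: [1.1, 2.1, -0.8]
gripper_width: 0.401
```

Run:
```python
from h import *
arc([[.7,.74,.78,.82,.86]])
```

```text
t 23.625 p [462.6 160.7 126.5] theta pos 0.649 yaw 0.660 rad 149.7 F [ 1.1  2.1 -0.8] Ftan -2.3 tilt [0.066 0.171]
[ [0.000,-0.008,-0.001,-2.3], [-0.000,-0.014,-0.002,-4.6], [-0.001,-0.019,-0.003,-6.9], [-0.002,-0.025,-0.004,-9.2], [-0.003,-0.031,-0.005,-11.5] ]
```

Request:
{"name": "apply_moves", "arguments": {
  "targets": [
    [0,-0.007,-0.001,-2.3],
    [0,-0.013,-0.002,-4.6],
    [-0.001,-0.019,-0.003,-7],
    [-0.002,-0.025,-0.004,-9.2],
    [-0.003,-0.03,-0.005,-11.5]
  ]
}}

```text
t: 24.25
position: [443.9, 137.1, 126.5]
eef_rot: [[-0.851, 0.52, 0.068], [0.524, 0.834, 0.172], [0.033, 0.182, -0.983]]
force: [1.1, 1.7, -1.1]
gripper_width: 0.398
```

Run:
```python
from h import *
arc([[.89,.93,.97,1.01,1.05]])
```

```text
t 24.25 p [443.9 137.1 126.5] theta pos 0.850 yaw 0.861 rad 149.9 F [ 1.1  1.7 -1.1] Ftan -2.0 tilt [0.068 0.172]
[ [-0.000,-0.006,-0.001,-1.7], [-0.000,-0.012,-0.002,-4.0], [-0.001,-0.018,-0.003,-6.3], [-0.002,-0.024,-0.004,-8.6], [-0.003,-0.029,-0.005,-10.9] ]
```

Request:
{"name": "apply_moves", "arguments": {
  "targets": [
    [0,-0.006,-0.001,-2],
    [0,-0.012,-0.002,-4],
    [-0.001,-0.018,-0.003,-6.3],
    [-0.002,-0.024,-0.004,-8.6],
    [-0.003,-0.029,-0.005,-11]
  ]
}}

```text
t: 24.88
position: [430.7, 111.1, 126.5]
eef_rot: [[-0.936, 0.345, 0.068], [0.352, 0.92, 0.174], [-0.002, 0.187, -0.982]]
force: [1.7, 3.5, -0.8]
gripper_width: 0.4
```

Run:
```python
from h import *
arc([[1.08,1.12,1.16,1.2,1.24]])
p,d=read_camera("top");W=cloud("top",d);T=tray(W);z=W[...,2]
m=(abs(z-135)<6)&(abs(T[...,0])<62)&(T[...,1]<10)&(T[...,1]>-240);
print(np.percentile(T[m],[1,99],axis=0).round(1),m.sum())
```

```text
t 24.875 p [430.7 111.1 126.5] theta pos 1.044 yaw 1.052 rad 150.1 F [ 1.7  3.5 -0.8] Ftan -3.9 tilt [0.068 0.174]
[ [-0.000,-0.005,-0.001,-1.6], [-0.000,-0.011,-0.002,-3.9], [-0.001,-0.017,-0.003,-6.2], [-0.002,-0.023,-0.004,-8.5], [-0.003,-0.029,-0.005,-10.8] ]
[[ -55.6 -200.2]
 [  46.3  -67.9]] 2390
```

Request:
{"name": "apply_moves", "arguments": {
  "targets": [
    [0,-0.005,-0.001,-2],
    [0,-0.011,-0.002,-4],
    [-0.001,-0.017,-0.003,-6.2],
    [-0.002,-0.022,-0.004,-8.2],
    [-0.002,-0.025,-0.005,-9.5]
  ]
}}

```text
t: 25.55
position: [422.8, 86.3, 126.7]
eef_rot: [[-0.98, 0.185, 0.067], [0.194, 0.965, 0.174], [-0.033, 0.184, -0.982]]
force: [0.2, 2.9, -2.0]
gripper_width: 0.397
```

Run:
```python
from h import *
arc([[1.24,1.28,1.31,1.34,1.38],[1.28,1.2,1.1,.96,.8],[.63,.46,.29,.13,.05]])
```

```text
t 25.55 p [422.8  86.3 126.7] theta pos 1.218 yaw 1.217 rad 150.9 F [ 0.2  2.9 -2. ] Ftan -2.9 tilt [0.067 0.174]
[ [-0.001,-0.003,0.000,-1.3], [-0.001,-0.009,-0.001,-3.6], [-0.002,-0.014,-0.002,-5.4], [-0.002,-0.018,-0.003,-7.1], [-0.003,-0.024,-0.004,-9.4] ]
[ [-0.001,0.015,0.003,5.6], [-0.002,0.026,0.005,10.2], [-0.006,0.041,0.008,15.9], [-0.013,0.060,0.012,23.9], [-0.024,0.081,0.016,33.1] ]
[ [-0.002,0.025,0.005,10.3], [-0.009,0.049,0.009,20.0], [-0.020,0.072,0.012,29.8], [-0.033,0.092,0.015,38.9], [-0.041,0.100,0.017,43.5] ]
```

Request:
{"name": "apply_moves", "arguments": {
  "targets": [
    [-0.001,-0.004,0,-1.5],
    [-0.001,-0.009,-0.001,-3.6],
    [-0.002,-0.014,-0.002,-5.4],
    [-0.002,-0.018,-0.003,-7],
    [-0.003,-0.023,-0.004,-9]
  ]
}}

```text
t: 26.18
position: [420.9, 63.1, 126.5]
eef_rot: [[-0.997, 0.027, 0.067], [0.039, 0.984, 0.175], [-0.061, 0.178, -0.982]]
force: [-0.4, 4.1, 0.5]
gripper_width: 0.399
```

Run:
```python
from h import *
arc([[1.28,1.2,1.1,.96,.8],[.63,.46,.29,.13,.05],[.05,.06,.09,.13,.17]])
```

```text
t 26.175 p [420.9  63.1 126.5] theta pos 1.373 yaw 1.373 rad 150.0 F [-0.4  4.1  0.5] Ftan -4.1 tilt [0.067 0.175]
[ [-0.001,0.014,0.003,5.3], [-0.002,0.025,0.005,9.9], [-0.006,0.040,0.008,15.7], [-0.013,0.059,0.012,23.7], [-0.024,0.080,0.016,32.8] ]
[ [-0.002,0.025,0.005,10.3], [-0.009,0.049,0.009,20.0], [-0.020,0.072,0.012,29.8], [-0.033,0.092,0.015,38.9], [-0.041,0.100,0.017,43.5] ]
[ [0.000,0.000,0.000,0.2], [-0.000,-0.001,-0.000,-0.3], [-0.000,-0.006,-0.001,-2.1], [-0.000,-0.012,-0.001,-4.4], [-0.001,-0.018,-0.002,-6.6] ]
```

Request:
{"name": "apply_moves", "arguments": {
  "targets": [
    [-0.001,0.014,0.003,5.3],
    [-0.002,0.025,0.005,10],
    [-0.006,0.04,0.008,15.7],
    [-0.013,0.059,0.012,23.7],
    [-0.024,0.08,0.016,32.8]
  ]
}}

```text
t: 26.8
position: [447.3, 142.7, 125.9]
eef_rot: [[-0.82, 0.568, 0.065], [0.57, 0.803, 0.172], [0.045, 0.179, -0.983]]
force: [-0.7, -1.2, -1.5]
gripper_width: 0.4
```

Request:
{"name": "apply_moves", "arguments": {
  "targets": [
    [-0.002,0.025,0.005,10],
    [-0.009,0.049,0.009,20],
    [-0.02,0.072,0.012,29.8],
    [-0.033,0.092,0.015,39],
    [-0.041,0.1,0.017,43.5]
  ]
}}

```text
t: 27.42
position: [539.2, 202.3, 124.5]
eef_rot: [[-0.201, 0.977, 0.064], [0.967, 0.188, 0.171], [0.155, 0.096, -0.983]]
force: [-0.8, 0.1, 0.9]
gripper_width: 0.398
```

Request:
{"name": "apply_moves", "arguments": {
  "targets": [
    [0,0,0,0],
    [0,-0.003,0,-1],
    [0,-0.007,-0.001,-2.5],
    [0,-0.012,-0.001,-4.4],
    [-0.001,-0.018,-0.002,-6.6]
  ]
}}

```text
t: 28.05
position: [522.3, 197.8, 125.0]
eef_rot: [[-0.315, 0.947, 0.067], [0.938, 0.3, 0.171], [0.142, 0.117, -0.983]]
force: [4.8, 2.3, -2.0]
gripper_width: 0.398
```

Run:
```python
from h import *
arc([[.2,.23,.26,.29,.31]])
p,d=read_camera("top");W=cloud("top",d);T=tray(W);z=W[...,2]
m=(abs(z-135)<6)&(abs(T[...,0])<62)&(T[...,1]<10)&(T[...,1]>-240);
print(np.percentile(T[m],[1,99],axis=0).round(1),m.sum())
```

```text
t 28.05 p [522.3 197.8 125. ] theta pos 0.173 yaw 0.165 rad 148.7 F [ 4.8  2.3 -2. ] Ftan -5.3 tilt [0.067 0.171]
[ [0.001,-0.004,-0.001,-2.0], [0.001,-0.008,-0.002,-3.7], [0.001,-0.013,-0.002,-5.4], [0.000,-0.017,-0.003,-7.2], [-0.000,-0.020,-0.003,-8.3] ]
[[ -56.  -208.5]
 [  46.   -76.2]] 2407
```

Request:
{"name": "apply_moves", "arguments": {
  "targets": [
    [0.001,-0.004,-0.001,-2],
    [0.001,-0.008,-0.001,-3.7],
    [0.001,-0.012,-0.002,-5],
    [0,-0.015,-0.003,-6],
    [0,-0.015,-0.003,-6]
  ]
}}

```text
t: 28.72
position: [508.4, 193.1, 126.9]
eef_rot: [[-0.414, 0.907, 0.069], [0.901, 0.398, 0.172], [0.129, 0.134, -0.983]]
force: [5.8, 2.2, -3.5]
gripper_width: 0.398
```

Run:
```python
from h import *
arc([[.31,.34,.36,.38,.38]])
```

```text
t 28.725 p [508.4 193.1 126.9] theta pos 0.272 yaw 0.272 rad 149.6 F [ 5.8  2.2 -3.5] Ftan -6.2 tilt [0.069 0.172]
[ [0.000,-0.006,0.000,-2.2], [-0.000,-0.010,-0.001,-3.9], [-0.000,-0.013,-0.001,-5.0], [-0.001,-0.016,-0.001,-6.2], [-0.001,-0.016,-0.001,-6.2] ]
```

Request:
{"name": "apply_moves", "arguments": {
  "targets": [
    [0,-0.005,0,-2],
    [0,-0.01,-0.001,-3.9],
    [0,-0.013,-0.001,-5],
    [-0.001,-0.016,-0.001,-6.2],
    [-0.001,-0.016,-0.001,-6.2]
  ]
}}

```text
t: 29.35
position: [496.9, 187.2, 127.2]
eef_rot: [[-0.512, 0.856, 0.075], [0.851, 0.494, 0.176], [0.113, 0.154, -0.982]]
force: [7.5, 5.1, -2.2]
gripper_width: 0.402
```

Run:
```python
from h import *
arc([[.41,.43,.45,.47,.47]])
```

```text
t 29.35 p [496.9 187.2 127.2] theta pos 0.358 yaw 0.383 rad 149.5 F [ 7.5  5.1 -2.2] Ftan -9.0 tilt [0.075 0.176]
[ [0.000,-0.008,-0.000,-1.6], [0.000,-0.011,-0.000,-2.7], [0.000,-0.014,-0.001,-3.9], [-0.000,-0.017,-0.001,-5.0], [-0.000,-0.017,-0.001,-5.0] ]
```

Request:
{"name": "apply_moves", "arguments": {
  "targets": [
    [0,-0.006,0,-1.6],
    [0,-0.01,0,-2.7],
    [0,-0.013,-0.001,-3.9],
    [0,-0.016,-0.001,-5],
    [0,-0.016,-0.001,-5]
  ]
}}

```text
t: 29.98
position: [486.7, 181.1, 127.5]
eef_rot: [[-0.587, 0.805, 0.083], [0.803, 0.568, 0.18], [0.098, 0.172, -0.98]]
force: [10.3, 6.3, -4.1]
gripper_width: 0.402
```

Run:
```python
from h import *
arc([[.5,.52,.54,.55,.55]])
```

```text
t 29.975 p [486.7 181.1 127.5] theta pos 0.438 yaw 0.472 rad 149.8 F [10.3  6.3 -4.1] Ftan -12.0 tilt [0.083 0.18 ]
[ [0.000,-0.009,-0.000,-1.6], [-0.000,-0.012,-0.001,-2.7], [-0.000,-0.015,-0.001,-3.9], [-0.000,-0.017,-0.001,-4.4], [-0.000,-0.017,-0.001,-4.4] ]
```

Request:
{"name": "apply_moves", "arguments": {
  "targets": [
    [0,-0.005,0,-1.2],
    [0,-0.008,0,-2.2],
    [0,-0.012,0,-3],
    [0,-0.014,-0.001,-3.5],
    [0,-0.014,-0.001,-3.5]
  ]
}}

```text
t: 30.6
position: [479.3, 175.6, 128.2]
eef_rot: [[-0.638, 0.765, 0.091], [0.765, 0.616, 0.186], [0.086, 0.188, -0.978]]
force: [9.8, 8.9, -4.7]
gripper_width: 0.399
```

Run:
```python
from h import *
arc([[.5,.48,.45,.42,.38],[.3,.2,.1,.03,.0]])
```

```text
t 30.6 p [479.3 175.6 128.2] theta pos 0.499 yaw 0.536 rad 149.6 F [ 9.8  8.9 -4.7] Ftan -13.2 tilt [0.091 0.186]
[ [0.000,-0.001,0.002,2.1], [0.000,0.002,0.003,3.2], [-0.000,0.007,0.003,4.9], [-0.001,0.011,0.004,6.7], [-0.002,0.017,0.005,9.0] ]
[ [-0.000,0.012,0.002,4.7], [-0.002,0.026,0.004,10.4], [-0.006,0.041,0.007,16.1], [-0.009,0.051,0.008,20.2], [-0.011,0.055,0.008,21.9] ]
```

Request:
{"name": "apply_moves", "arguments": {
  "targets": [
    [0,-0.006,0,-1],
    [0,-0.009,0,-1.8],
    [0,-0.012,0,-2.5],
    [0,-0.012,0,-2.5],
    [0,-0.012,0,-2.5]
  ]
}}

```text
t: 31.22
position: [474.8, 171.5, 128.7]
eef_rot: [[-0.674, 0.732, 0.101], [0.735, 0.65, 0.193], [0.075, 0.204, -0.976]]
force: [11.8, 10.7, -3.2]
gripper_width: 0.399
```

Run:
```python
from h import *
arc([[.54,.5,.46,.42,.38],[.3,.2,.1,.03,.0]])
```

```text
t 31.225 p [474.8 171.5 128.7] theta pos 0.540 yaw 0.583 rad 149.3 F [11.8 10.7 -3.2] Ftan -15.9 tilt [0.101 0.193]
[ [0.000,-0.001,0.003,2.5], [0.000,0.005,0.004,4.8], [-0.000,0.011,0.005,7.1], [-0.001,0.017,0.006,9.4], [-0.002,0.023,0.007,11.6] ]
[ [-0.001,0.012,0.002,4.8], [-0.002,0.026,0.005,10.5], [-0.006,0.041,0.007,16.2], [-0.009,0.051,0.008,20.2], [-0.011,0.055,0.009,21.9] ]
```

The outward pull is about 15–16 N, so I stop here. Swinging back to park.

Request:
{"name": "apply_moves", "arguments": {
  "targets": [
    [0,0.001,0.003,2.5],
    [0,0.005,0.003,4.8],
    [0,0.011,0.004,7],
    [-0.001,0.017,0.004,9.4],
    [-0.002,0.023,0.005,11.6]
  ]
}}

```text
t: 31.85
position: [495.4, 187.3, 129.4]
eef_rot: [[-0.514, 0.851, 0.105], [0.85, 0.489, 0.195], [0.115, 0.189, -0.975]]
force: [6.6, 3.7, -3.2]
gripper_width: 0.4
```

Run:
```python
from h import *
arc([[.32,.22,.12,.05,.02]])
```

```text
t 31.85 p [495.4 187.3 129.4] theta pos 0.366 yaw 0.385 rad 150.4 F [ 6.6  3.7 -3.2] Ftan -7.5 tilt [0.105 0.195]
[ [-0.001,0.006,0.005,3.7], [-0.003,0.021,0.007,9.5], [-0.006,0.035,0.010,15.2], [-0.009,0.045,0.011,19.2], [-0.011,0.049,0.012,20.9] ]
```

Request:
{"name": "apply_moves", "arguments": {
  "targets": [
    [0,0.004,0.001,1.5],
    [0,0.008,0.002,3],
    [-0.001,0.012,0.002,5],
    [-0.001,0.012,0.002,5],
    [-0.001,0.012,0.002,5]
  ]
}}

```text
t: 32.48
position: [505.9, 192.6, 129.4]
eef_rot: [[-0.438, 0.893, 0.104], [0.889, 0.413, 0.195], [0.131, 0.178, -0.975]]
force: [-1.0, -0.6, -0.5]
gripper_width: 0.398
```

Run:
```python
from h import *
arc([[.2,.15,.1,.05,.02]])
```

```text
t 32.475 p [505.9 192.6 129.4] theta pos 0.288 yaw 0.299 rad 150.1 F [-1.  -0.6 -0.5] Ftan 1.1 tilt [0.104 0.195]
[ [-0.001,0.012,0.006,5.6], [-0.002,0.020,0.007,8.5], [-0.003,0.027,0.008,11.4], [-0.005,0.034,0.009,14.2], [-0.006,0.039,0.010,16.0] ]
```

The lever is off load and the holding pawl has caught. I'll do a gentle re-pull to check how much load the ratchet holds.

Request:
{"name": "apply_moves", "arguments": {
  "targets": [
    [0,-0.003,0,-1],
    [0,-0.006,0,-2],
    [0,-0.009,0,-3],
    [0,-0.009,0,-3],
    [0,-0.009,0,-3]
  ]
}}

```text
t: 33.1
position: [498.9, 189.2, 128.5]
eef_rot: [[-0.484, 0.869, 0.106], [0.867, 0.459, 0.196], [0.121, 0.187, -0.975]]
force: [3.6, 1.5, 0.4]
gripper_width: 0.398
```

Request:
{"name": "apply_moves", "arguments": {
  "targets": [
    [0,-0.002,0,-0.5],
    [0,-0.004,0,-1],
    [0,-0.004,0,-1],
    [0,-0.004,0,-1],
    [0,-0.004,0,-1]
  ]
}}

```text
t: 33.72
position: [496.9, 188.0, 128.6]
eef_rot: [[-0.5, 0.859, 0.109], [0.858, 0.474, 0.197], [0.117, 0.192, -0.974]]
force: [6.9, 2.7, 0.7]
gripper_width: 0.397
```

Run:
```python
from h import *
arc([])
```

```text
t 33.725 p [496.9 188.  128.6] theta pos 0.355 yaw 0.369 rad 150.2 F [6.9 2.7 0.7] Ftan -7.3 tilt [0.109 0.197]
```

Request:
{"name": "apply_moves", "arguments": {
  "targets": [
    [0,-0.003,0,-0.5],
    [0,-0.006,0,-1],
    [0,-0.006,0,-1],
    [0,-0.006,0,-1],
    [0,-0.006,0,-1]
  ]
}}

```text
t: 34.35
position: [494.2, 186.3, 128.6]
eef_rot: [[-0.516, 0.849, 0.114], [0.849, 0.489, 0.199], [0.113, 0.199, -0.973]]
force: [8.1, 4.7, -1.2]
gripper_width: 0.401
```

Request:
{"name": "apply_moves", "arguments": {
  "targets": [
    [0,-0.003,0,-0.5],
    [0,-0.006,0,-1],
    [0,-0.006,0,-1],
    [0,-0.006,0,-1],
    [0,-0.006,0,-1]
  ]
}}

```text
t: 34.98
position: [491.9, 184.7, 128.6]
eef_rot: [[-0.532, 0.838, 0.119], [0.84, 0.504, 0.202], [0.109, 0.207, -0.972]]
force: [10.0, 5.1, -1.6]
gripper_width: 0.4
```

Run:
```python
from h import *
arc([])
p,d=read_camera("side");cv2.imwrite("pics/c5.png",cv2.resize(p[180:400,220:400],None,fx=2.7,fy=2.7,interpolation=cv2.INTER_CUBIC))
```

```text
t 34.975 p [491.9 184.7 128.6] theta pos 0.395 yaw 0.406 rad 150.0 F [10.   5.1 -1.6] Ftan -11.2 tilt [0.119 0.202]
```

The pawl picks up at about 9 N, so the ratchet holds roughly 36–39 N, which is close to the 34 N floor. The peak stopped just short of the next tooth. I'll pull carefully to about 16.5 N, still under 18 N, to catch that tooth.

Request:
{"name": "apply_moves", "arguments": {
  "targets": [
    [0,-0.006,0,-1.5],
    [0,-0.01,0,-3],
    [0,-0.014,0,-4],
    [0,-0.016,0,-5],
    [0,-0.016,0,-5]
  ]
}}

```text
t: 35.65
position: [483.2, 179.1, 128.2]
eef_rot: [[-0.605, 0.786, 0.129], [0.791, 0.576, 0.207], [0.089, 0.227, -0.97]]
force: [11.1, 7.1, 1.1]
gripper_width: 0.401
```

Run:
```python
from h import *
arc([])
```

```text
t 35.65 p [483.2 179.1 128.2] theta pos 0.464 yaw 0.494 rad 150.1 F [11.1  7.1  1.1] Ftan -13.2 tilt [0.129 0.207]
```

Request:
{"name": "apply_moves", "arguments": {
  "targets": [
    [0,-0.005,0,-1],
    [0,-0.009,0,-2],
    [0,-0.012,0,-3],
    [0,-0.013,0,-3.5],
    [0,-0.013,0,-3.5]
  ]
}}

```text
t: 36.28
position: [478.0, 174.6, 128.3]
eef_rot: [[-0.654, 0.743, 0.138], [0.753, 0.623, 0.214], [0.073, 0.244, -0.967]]
force: [12.1, 9.3, -0.8]
gripper_width: 0.398
```

Run:
```python
from h import *
arc([])
```

```text
t 36.275 p [478.  174.6 128.3] theta pos 0.510 yaw 0.557 rad 149.6 F [12.1  9.3 -0.8] Ftan -15.3 tilt [0.138 0.214]
```

Request:
{"name": "apply_moves", "arguments": {
  "targets": [
    [0,-0.004,0,-1],
    [0,-0.008,0,-2],
    [0,-0.01,0,-2.5],
    [0,-0.01,0,-2.5],
    [0,-0.01,0,-2.5]
  ]
}}

```text
t: 36.9
position: [475.1, 171.6, 128.7]
eef_rot: [[-0.689, 0.71, 0.147], [0.723, 0.655, 0.22], [0.06, 0.258, -0.964]]
force: [11.1, 10.1, -0.7]
gripper_width: 0.398
```

Run:
```python
from h import *
arc([])
```

```text
t 36.9 p [475.1 171.6 128.7] theta pos 0.538 yaw 0.603 rad 149.1 F [11.1 10.1 -0.7] Ftan -15.0 tilt [0.147 0.22 ]
```

Request:
{"name": "apply_moves", "arguments": {
  "targets": [
    [0,-0.004,0,-0.5],
    [0,-0.008,0,-1],
    [0,-0.01,0,-1],
    [0,-0.01,0,-1],
    [0,-0.01,0,-1]
  ]
}}

```text
t: 37.52
position: [472.4, 168.4, 128.9]
eef_rot: [[-0.703, 0.694, 0.155], [0.709, 0.668, 0.227], [0.054, 0.27, -0.961]]
force: [11.0, 10.5, -1.6]
gripper_width: 0.395
```

Run:
```python
from h import *
arc([])
```

```text
t 37.525 p [472.4 168.4 128.9] theta pos 0.565 yaw 0.623 rad 148.4 F [11.  10.5 -1.6] Ftan -15.2 tilt [0.155 0.227]
```

Request:
{"name": "apply_moves", "arguments": {
  "targets": [
    [0,-0.004,0,-0.5],
    [0,-0.008,0,-1],
    [0,-0.01,0,-1],
    [0,-0.01,0,-1],
    [0,-0.01,0,-1]
  ]
}}

```text
t: 38.15
position: [470.3, 165.3, 129.3]
eef_rot: [[-0.718, 0.676, 0.164], [0.694, 0.68, 0.235], [0.047, 0.283, -0.958]]
force: [11.6, 11.5, -1.8]
gripper_width: 0.398
```

Run:
```python
from h import *
arc([])
```

```text
t 38.15 p [470.3 165.3 129.3] theta pos 0.590 yaw 0.643 rad 147.6 F [11.6 11.5 -1.8] Ftan -16.3 tilt [0.164 0.235]
```

Request:
{"name": "apply_moves", "arguments": {
  "targets": [
    [0,0.002,0,0.5],
    [0,0.005,0,1],
    [0,0.008,0,2],
    [0,0.008,0,2],
    [0,0.008,0,2]
  ]
}}

```text
t: 38.78
position: [476.8, 172.2, 131.9]
eef_rot: [[-0.695, 0.699, 0.166], [0.716, 0.656, 0.238], [0.058, 0.284, -0.957]]
force: [7.3, 6.4, -2.9]
gripper_width: 0.4
```

Request:
{"name": "apply_moves", "arguments": {
  "targets": [
    [0,0.002,0,0.5],
    [0,0.005,0,1],
    [0,0.005,0,2],
    [0,0.005,0,2],
    [0,0.005,0,2]
  ]
}}

```text
t: 39.4
position: [480.1, 175.4, 133.2]
eef_rot: [[-0.671, 0.723, 0.166], [0.739, 0.631, 0.238], [0.068, 0.282, -0.957]]
force: [3.1, 2.2, -2.3]
gripper_width: 0.398
```

Run:
```python
from h import *
arc([[.5,.4,.3,.2,.1]])
```

```text
t 39.4 p [480.1 175.4 133.2] theta pos 0.496 yaw 0.578 rad 149.0 F [ 3.1  2.2 -2.3] Ftan -3.7 tilt [0.166 0.238]
[ [0.001,-0.003,0.007,4.5], [-0.001,0.012,0.011,10.2], [-0.005,0.026,0.015,15.9], [-0.010,0.040,0.018,21.7], [-0.016,0.053,0.022,27.4] ]
```

The force fell to 3.7 N at 0.50 rad, where the loaded line would give about 13 N. So the higher tooth is caught, holding roughly 70 N. Now to park the lever.

Run:
```python
from h import *
arc([[.48,.42,.34,.26,.2],[.14,.08,.03,.0,-.01]],z=130,off=(2.5,3.8))
```

```text
t 39.4 p [480.1 175.4 133.2] theta pos 0.508 yaw 0.578 rad 149.9 F [ 3.1  2.2 -2.3] Ftan -3.7 tilt [0.166 0.238]
[ [-0.001,0.003,0.004,5.6], [-0.002,0.012,0.007,9.1], [-0.004,0.023,0.010,13.6], [-0.007,0.034,0.013,18.2], [-0.010,0.042,0.015,21.7] ]
[ [-0.000,0.009,0.002,4.1], [-0.001,0.017,0.004,7.5], [-0.002,0.025,0.006,10.4], [-0.003,0.029,0.007,12.1], [-0.004,0.030,0.007,12.6] ]
```

Request:
{"name": "apply_moves", "arguments": {
  "targets": [
    [-0.001,0.004,0.003,5],
    [-0.002,0.012,0.006,9],
    [-0.004,0.023,0.01,13.5],
    [-0.007,0.034,0.013,18],
    [-0.01,0.042,0.015,21.7]
  ]
}}

```text
t: 40.02
position: [518.0, 197.1, 128.9]
eef_rot: [[-0.352, 0.922, 0.162], [0.921, 0.311, 0.236], [0.167, 0.232, -0.958]]
force: [-1.0, -0.8, 0.0]
gripper_width: 0.396
```

Request:
{"name": "apply_moves", "arguments": {
  "targets": [
    [0,0.009,0.002,4],
    [-0.001,0.017,0.004,7.5],
    [-0.002,0.025,0.006,10.4],
    [-0.003,0.029,0.007,12],
    [-0.004,0.03,0.007,12.5]
  ]
}}

```text
t: 40.65
position: [547.3, 203.9, 127.9]
eef_rot: [[-0.144, 0.977, 0.16], [0.966, 0.104, 0.235], [0.213, 0.188, -0.959]]
force: [-1.8, 0.6, -0.4]
gripper_width: 0.401
```

Run:
```python
from h import *
arc([[0,-.01,-.02,-.02,-.02]],z=130,off=(2.5,3.8))
```

```text
t 40.65 p [547.3 203.9 127.9] theta pos 0.014 yaw -0.011 rad 148.5 F [-1.8  0.6 -0.4] Ftan 1.6 tilt [0.16  0.235]
[ [0.002,0.002,-0.001,-0.6], [0.002,0.004,-0.001,-0.1], [0.002,0.005,-0.001,0.5], [0.002,0.005,-0.001,0.5], [0.002,0.005,-0.001,0.5] ]
```

Request:
{"name": "apply_moves", "arguments": {
  "targets": [
    [0.001,0.003,0,0],
    [0.001,0.006,0,0],
    [0.001,0.007,0,0],
    [0.001,0.007,0,0],
    [0.001,0.007,0,0]
  ]
}}

```text
t: 41.28
position: [553.5, 205.5, 129.1]
eef_rot: [[-0.144, 0.977, 0.159], [0.967, 0.104, 0.235], [0.213, 0.187, -0.959]]
force: [-1.8, 0.4, -1.8]
gripper_width: 0.398
```

Request:
{"name": "apply_moves", "arguments": {
  "targets": [
    [0,-0.003,0,0],
    [0,-0.004,0,0],
    [0,-0.004,0,0],
    [0,-0.004,0,0],
    [0,-0.004,0,0]
  ],
  "grip": 0.065
}}

```text
t: 41.9
position: [549.8, 205.1, 128.5]
eef_rot: [[-0.144, 0.977, 0.159], [0.967, 0.104, 0.235], [0.213, 0.188, -0.959]]
force: [0.1, 0.9, 0.4]
gripper_width: 0.761
```

Request:
{"name": "apply_moves", "arguments": {
  "targets": [
    [0.003,0.003,-0.014,0],
    [0.006,0.006,-0.029,0],
    [0.011,0.009,-0.048,0],
    [0.016,0.014,-0.072,0],
    [0.021,0.019,-0.096,0]
  ]
}}

```text
t: 42.52
position: [550.3, 204.9, 230.6]
eef_rot: [[-0.144, 0.976, 0.16], [0.966, 0.104, 0.235], [0.213, 0.189, -0.959]]
force: [1.0, -0.4, 0.2]
gripper_width: 0.762
```

Run:
```python
from h import *
plan2([(480,150,260,99),(400,230,280,99)])
```

```text
from [550.3 204.9 230.6] yaw 98.5 z [ 0.16   0.235 -0.959] q [15. 14. -2. 61. 11. 99.] F [ 1.  -0.4  0.2]
[ [-0.007,-0.014,-0.010,-0.1], [-0.015,-0.028,-0.021,-0.2], [-0.022,-0.041,-0.031,-0.3], [-0.029,-0.055,-0.042,-0.4], [-0.037,-0.069,-0.052,-0.5] ]
[ [0.019,-0.013,-0.003,0.0], [0.037,-0.026,-0.005,0.0], [0.056,-0.039,-0.008,0.0], [0.075,-0.052,-0.011,0.0], [0.094,-0.065,-0.013,0.0] ]
```

Request:
{"name": "apply_moves", "arguments": {
  "targets": [
    [-0.007,-0.014,-0.01,0],
    [-0.015,-0.028,-0.021,0],
    [-0.022,-0.041,-0.031,0],
    [-0.029,-0.055,-0.042,0],
    [-0.037,-0.069,-0.052,0]
  ]
}}

```text
t: 43.15
position: [478.6, 148.9, 259.7]
eef_rot: [[-0.144, 0.977, 0.16], [0.966, 0.104, 0.235], [0.213, 0.189, -0.959]]
force: [0.3, -0.4, 0.1]
gripper_width: 0.757
```

Request:
{"name": "apply_moves", "arguments": {
  "targets": [
    [0.025,-0.018,-0.003,0],
    [0.05,-0.036,-0.006,0],
    [0.075,-0.054,-0.01,0],
    [0.1,-0.07,-0.013,0],
    [0.1,-0.07,-0.013,0]
  ]
}}

```text
t: 43.78
position: [392.6, 235.8, 280.9]
eef_rot: [[-0.147, 0.976, 0.161], [0.966, 0.107, 0.236], [0.213, 0.19, -0.958]]
force: [0.6, -0.2, -0.1]
gripper_width: 0.76
```

Run:
```python
from h import *
s=state();print(s["t"],s["position"],s["force"])
p,d=read_camera("top");q,ds=read_camera("side")
a=cv2.resize(p[130:340,150:480],(800,509));cv2.imwrite("pics/f1.png",a)
cv2.imwrite("pics/f2.png",cv2.resize(q[140:400,160:480],(738,600)))
W=cloud("top",d);T=tray(W);z=W[...,2]
m=(abs(z-135)<6)&(abs(T[...,0])<62)&(T[...,1]<10)&(T[...,1]>-240);print("row",np.percentile(T[m],[1,99],axis=0).round(1),np.percentile(z[m],[2,98]))
g=T[(z>150)&(abs(T[...,1]-265)<40)&(abs(T[...,0])<90)];
if len(g):
    c=(g.min(0)+g.max(0))/2;print("grip",c,"theta",np.arctan2(-(c[0]-12),c[1]-123))
m=(z>95)&(z<125)&(T[...,1]<0)&(abs(T[...,0])<60)&(T[...,1]>-80);print("foot",np.percentile(T[m],[1,50,99],axis=0).round(1))
```

```text
43.775 [392.58417591 235.77260867 280.91999668] [ 0.64846214 -0.22032878 -0.13256266]
row [[ -55.6 -208.7]
 [  46.3  -76.1]] [130.96967535 139.91197694]
grip [-31.91408147 283.74016962] theta 0.2666912271132218
foot [[-48.2 -75.7]
 [ -2.1 -69.7]
 [ 41.  -63.2]]
```

View pics/f2.png

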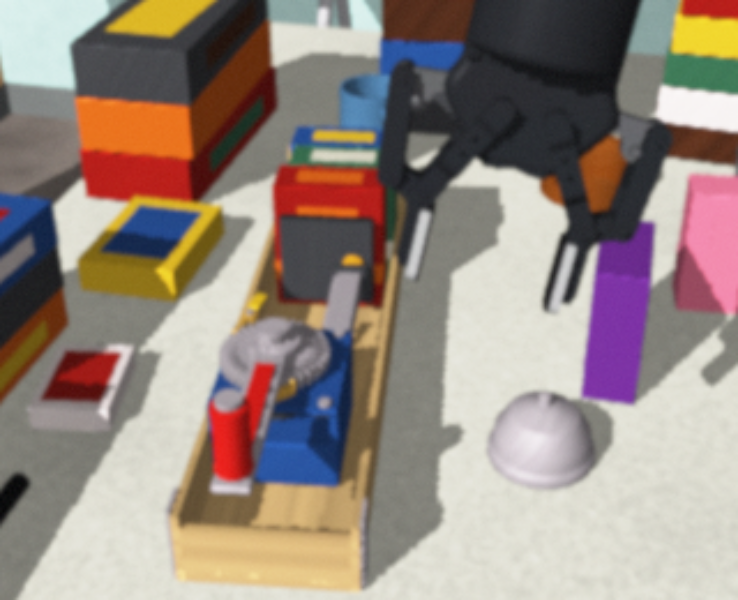

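Run:
```python
from h import *
s=state()
p,d=read_camera("top");W=cloud("top",d);T=tray(W);z=W[...,2]
m=(abs(z-163)<7)&(abs(T[...,1]-270)<30)&(abs(T[...,0]-12)<30)
g=T[m];c=np.median(g,0);print(len(g),"grip",c,"theta",np.arctan2(-(c[0]-12),c[1]-123),"rad",np.hypot(c[0]-12,c[1]-123))
a=cv2.imread("pics/top0.png");df=cv2.absdiff(a,p).max(2)>60
df=cv2.morphologyEx(df.astype(np.uint8),cv2.MORPH_OPEN,np.ones((3,3)))
for n,(x,y,r) in dict(bell=(271,295,18),tape=(459,293,25),mug=(466,190,20),marker=(192,148,25),deck=(266,146,18),small=(352,131,25)).items():
    print(n,df[y-r:y+r,x-r:x+r].mean().round(3))
```

```text
92 grip [ 13.6890066  273.25273718] theta -0.011240630253920445 rad 150.26223002521002
bell 0.059
tape 0.042
mug 0.0
marker 0.0
deck 0.0
small 0.0
```

View pics/f1.png

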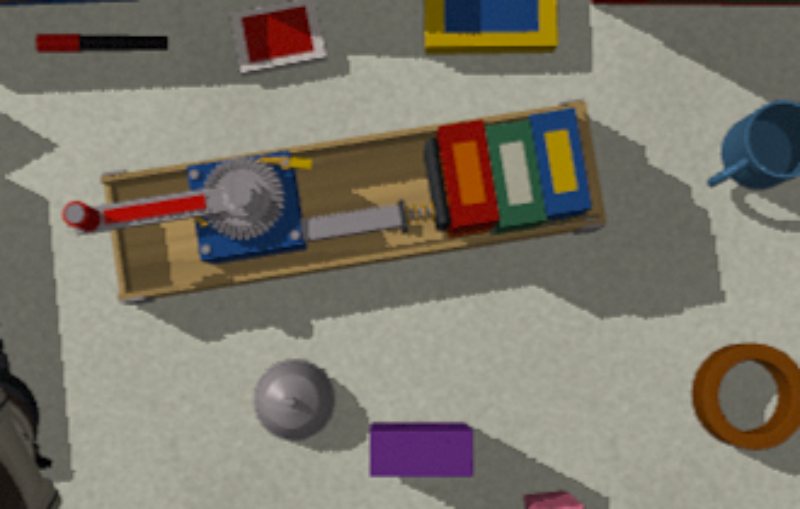

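The lever is parked at about 0 rad, with the grip at crop (80,216). The three boxes are flush and upright at crop (465–560,170) with the foot pressed on red. The bystanders haven't moved; the differences near the bell and tape are shadow. Handing in.

```bash
python3 -c "
from plant import *
print(close_job())"
```

```text
the job is handed in; nothing more can be done
None
```

I stood the red box in the gap, ratcheted the clamp tight, and parked the lever. The job was handed in at about 44 s of the 72 s allowed; no verdict was reported.

- **Pull:** the highest I read was 16.3 N. Force is only read at the end of each move, so brief peaks in between went unseen. I went past the 15 N target because the first 15.9 N pull fell back to a tooth holding only about 36–39 N. I re-pulled to catch the next tooth.
- **Clamping force:** I estimate 70–75 N on the red box, worked out from the pull forces and not measured directly.
- **Final pictures:** all three boxes are upright and flush, with the foot against the red box. The lever is at about −0.01 rad, within measurement error of its stop. The gripper is clear.
- **Bystanders:** nothing looks moved. My image comparison showed small differences around the bell and the tape, which I took to be shadows.
- **What went wrong:** on the way to the lever I turned the wrist the wrong way and hit joint 6's limit. The tool stayed tilted, 10° at first and about 17° by the end of the clamping, but that did not stop the lever work.

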